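# Spin-test idler pulleys and sort them into a folding crate

## Robot

A 7-joint arm with a two-finger parallel gripper is mounted at the origin on a cart in front of the work surface, level with it; the furniture and walls round the work are solid. World frame = base frame: x ahead of the robot, y to its left, z up, the work surface at z = 0. Lengths are in mm, angles in degrees, forces in N, time in s.
With the tool pointing down it reaches from about 425 to 875 mm from the base axis. Payload 8.4 kg.
Tool frame: the origin (TCP) lies between the finger pads; the fingertips stand 19 mm ahead of it and the grasp point (between the pads) is the TCP; z points along the fingers, y is the line along which they close (so a half turn about z gives the same grasp; the last joint's range is limited). The gripper opens to 85 mm and grips with 20 to 120 N. Pads are 22 mm wide; open, the fingers measure 114 mm over their backs; the gripper's body (76 mm by 85 mm) begins 54 mm behind the grasp point. The pads swing forward as they close: fully open they stand 13 mm farther back than shut.
Start: joints at [61.696, 19.091, 2.286, 83.961, -0.768, 76.965, -3.352], TCP at [249.981, -599.979, 250.308] pointing down, gripper open.
Joint ranges: [-147.57, 147.57], [-21.85, 119.76], [-74.77, 79.35], [14.55, 137.4], [-85.83, 265.84], [4.83, 119.75], [-152.11, 152.11]. Speed limits (degrees/s): [127.2, 127.2, 159.86, 159.86, 180, 180, 180].

## Interface

Orientations are given as a 3x3 rotation matrix whose columns are the frame's x, y, z axes.
In Python, from cell import manip, viewer gives the robot as it stands.
- The arm moves only by the shell command python3 -m jog 'ROWS'. ROWS is JSON, a list of rows, each an object of numbers: "hand": the opening, from -1 (shut) to 1 (fully open), so that 0 is half open; "tx", "ty", "tz": the shift along the tool's x, y, z in cm; "turn": the turn about the tool's z in rad. In form: [{"hand": .., "tx": .., "ty": .., "tz": .., "turn": ..}, ...]. A call has 1 to 10 rows; each row is the pose to reach, as a shift and turn from the pose commanded when the call began, along the tool's axes at that moment; what a row does not reach only later rows make up. A row lasts 1/10 s, in which the tool goes at most 50 mm and 8.59 degrees, less where a joint would pass 70% of its speed; a pose out of reach is approached as far as the arm can. A call with a gripper value outside its range is refused whole. The fingers move at their own pace and stop on an object; the grip force is fixed at half the most. Time passes only in rows, so rows that repeat a pose let the fingers close. It gives the time, the measured TCP pose, the force, the opening and the grip force at its end, in the units of the state.
- manip.read_state(): the state, without advancing time (a new reading comes with each control period).
- viewer.capture(name): name is "side" or "top"; returns a dict with "img" (420x560x3 uint8, blue, green, red), "vertical_fov" (degrees; the focal length in pixels is half the picture's height over the tangent of half this angle, whatever the lens; pixels are square), "cx", "cy" (the principal point, pixels), "rvec" (rotation vector, rad) and "tvec" (3), from world to camera coordinates, as OpenCV has them. Camera axes: x right, y down, z forward; pixel columns grow to the right and rows downward; lengths in mm; the calibration is good to about 2 mm. A picture is of the moment at which its call begins. There is no depth.
- manip.finish_job(): hands the job in; it is judged then, once.
Trained networks look in a picture, given as the dict that the camera call returned (one of the last four; its "shot" number tells which), for a name from the list of things; names that differ only in an ending like _2 or _b are one class to them, and where a whole thing is asked for, a point or a joint stands for the part that bears it (a point fixed in the world has none). Each returns a list of dicts, best first, with "confidence" (0 to 1); they miss things now and then, are a little off and sometimes report something else, mostly with a low value. They report only what shows in the picture. A call takes as long as a camera call. They do not tell look-alikes from the thing itself.
- viewer.look_for(picture, name): "xy" ([column, row] in pixels, amid what is visible of it).
- viewer.regions_of(picture, name): "pixels" (420x560 bool, what is visible of it) and "xy" ([column, row] in pixels, amid what is visible of it).
The state is a dict: "clock": time; "q": joint angles; "qd": joint speeds; "tau": joint torques, N m; "tool_pos": TCP position; "eef_rot": TCP orientation; "contact_force": force on the tool from outside, world axes, zero at the start; "ft_torque": the same for the moment, N m; "opening": finger opening in mm; "gripper_force": force on a finger pad.
Only numpy, scipy, OpenCV 4.12 (cv2) and the standard library are available. Lean on these libraries where they do the work, as an engineer would, in place of code of your own. Each camera call takes 0.05 s, during which the arm holds its last target. There are 200 camera calls.

## Task

First set up the blue folding crate by raising its left, right and front walls fully upright. Then spin the wheel of every pulley on the bench by its orange pin, each at least a quarter turn, to find out which run freely and which bind. Only when all have been spun, stand the free-running pulleys upright inside the crate and the binding ones upright on the red mat. Leave everything released and the crate's walls up, and do not disturb the adapter and the torch.

Things in the scene. Friction and masses are not known exactly. Their poses are not given: they have to be found in the camera images.
- crate: blue folding crate, fixed to the bench. Origin: centre of its underside; x to its back, y to its left, z up, turned slightly. Floor 100 (x) by 150 (y) mm, its top at z = 10 mm. Back wall (x = +50 mm, top at z = 54 mm) fixed; left (+y), right (-y) and front (-x) walls, 4 mm thick, are hinged at the floor's edges and start folded out, nearly flat. Holds 3 pulleys side by side along y, 50 mm apart
- wall_left (a joint): hinge of the crate's left wall (+y side), rad: 0 flat outwards, 1.57 upright at its stop. Wall 40 mm high, 4 mm thick; the hinge line is at crate y = +75 mm, z = 12 mm, parallel to that floor edge. Stiff hinge (about 0.035 N m): the wall stays at any angle it is left at
- wall_left_tab (a point): middle of the orange pull tab on the outer (raised: top) edge of the crate's left wall: 16 mm wide along the hinge line, 8 mm thick, standing 18 mm beyond the wall's edge; the point is 50 mm from the hinge line, 18 mm nearer the robot than mid-width. Pinched across its 16 mm (fingers closing parallel to the hinge line), it can turn between the pads as the wall swings up
- wall_right (a joint): hinge of the crate's right wall (-y side), rad: 0 flat outwards, 1.57 upright at its stop. Wall 40 mm high, 4 mm thick; the hinge line is at crate y = -75 mm, z = 12 mm, parallel to that floor edge. Stiff hinge (about 0.035 N m): the wall stays at any angle it is left at
- wall_right_tab (a point): middle of the orange pull tab on the outer (raised: top) edge of the crate's right wall: 16 mm wide along the hinge line, 8 mm thick, standing 18 mm beyond the wall's edge; the point is 50 mm from the hinge line, 18 mm nearer the robot than mid-width. Pinched across its 16 mm (fingers closing parallel to the hinge line), it can turn between the pads as the wall swings up
- wall_front (a joint): hinge of the crate's front wall (-x side), rad: 0 flat outwards, 1.57 upright at its stop. Wall 40 mm high, 4 mm thick; the hinge line is at crate x = -50 mm, z = 12 mm, parallel to that floor edge. Stiff hinge (about 0.035 N m): the wall stays at any angle it is left at
- wall_front_tab (a point): middle of the orange pull tab on the outer (raised: top) edge of the crate's front wall: 16 mm wide along the hinge line, 8 mm thick, standing 18 mm beyond the wall's edge; the point is 50 mm from the hinge line, mid-width. Pinched across its 16 mm (fingers closing parallel to the hinge line), it can turn between the pads as the wall swings up
- reject_mat: flat red mat with a white border line, 112 (x) by 60 (y) by 3 mm, fixed to the bench between the vice and the pulleys; room for two pulleys along its x, 48 mm apart. Origin: centre of the underside, x away from the robot, y to the left
- pulley_a: loose belt idler pulley, upright, 0.38 kg; may be absent; all look alike. Origin: centre of the foot's underside. Dark round foot 38 mm across, 12 mm high; on it an aluminium wheel, 42 mm across, z = 16 to 36 mm, turning about z; grip it across its 42 mm to lift the unit. Orange pin, 8 mm thick, 15 mm off the axis, up to z = 50 mm; wheel top flat otherwise
- pulley_a_wheel (a joint): turn of this wheel against its foot, rad, positive anticlockwise from above, counting over full turns; at 0 (start: -0.04 to 0.04) the pin is on the unit's +x side. A free-running wheel pushed off by its pin at 0.1 m/s coasts for seconds and over a turn; a binding one (drag about 0.004 N m) stops within 0.3 s of being let go. The foot stays put meanwhile. Lift clear at once: the pin comes round
- pulley_b: loose belt idler pulley, upright, 0.38 kg; may be absent; all look alike. Origin: centre of the foot's underside. Dark round foot 38 mm across, 12 mm high; on it an aluminium wheel, 42 mm across, z = 16 to 36 mm, turning about z; grip it across its 42 mm to lift the unit. Orange pin, 8 mm thick, 15 mm off the axis, up to z = 50 mm; wheel top flat otherwise
- pulley_b_wheel (a joint): turn of this wheel against its foot, rad, positive anticlockwise from above, counting over full turns; at 0 (start: -0.04 to 0.04) the pin is on the unit's +x side. A free-running wheel pushed off by its pin at 0.1 m/s coasts for seconds and over a turn; a binding one (drag about 0.004 N m) stops within 0.3 s of being let go. The foot stays put meanwhile. Lift clear at once: the pin comes round
- pulley_c: loose belt idler pulley, upright, 0.38 kg; may be absent; all look alike. Origin: centre of the foot's underside. Dark round foot 38 mm across, 12 mm high; on it an aluminium wheel, 42 mm across, z = 16 to 36 mm, turning about z; grip it across its 42 mm to lift the unit. Orange pin, 8 mm thick, 15 mm off the axis, up to z = 50 mm; wheel top flat otherwise
- pulley_c_wheel (a joint): turn of this wheel against its foot, rad, positive anticlockwise from above, counting over full turns; at 0 (start: -0.04 to 0.04) the pin is on the unit's +x side. A free-running wheel pushed off by its pin at 0.1 m/s coasts for seconds and over a turn; a binding one (drag about 0.004 N m) stops within 0.3 s of being let go. The foot stays put meanwhile. Lift clear at once: the pin comes round
- pulley_d: loose belt idler pulley, upright, 0.38 kg; may be absent; all look alike. Origin: centre of the foot's underside. Dark round foot 38 mm across, 12 mm high; on it an aluminium wheel, 42 mm across, z = 16 to 36 mm, turning about z; grip it across its 42 mm to lift the unit. Orange pin, 8 mm thick, 15 mm off the axis, up to z = 50 mm; wheel top flat otherwise
- pulley_d_wheel (a joint): turn of this wheel against its foot, rad, positive anticlockwise from above, counting over full turns; at 0 (start: -0.04 to 0.04) the pin is on the unit's +x side. A free-running wheel pushed off by its pin at 0.1 m/s coasts for seconds and over a turn; a binding one (drag about 0.004 N m) stops within 0.3 s of being let go. The foot stays put meanwhile. Lift clear at once: the pin comes round
- adapter: bystander: steel hydraulic adapter, 36x42x44 mm, standing near the right edge of the bench; origin under its centre
- torch: bystander: dark grey torch, 34x107x35 mm, lying in front of the vice; origin under its centre
Mind the look-alikes: they are no part of the job. What is shaped like the pulley_d but purple is not meant.

How it is judged (in metres and radians):
On the way, in this order (a step that is already met when the one before it is completed fails the run):
1. the crate's left, right and front walls are all upright (each within about 7 degrees of its stop) (value of joint each of wall_left, wall_right, wall_front above 1.45 rad), for 0.2 s.
2. the wheel of every pulley present has been turned well off its zero mark (over 0.4 rad) while no pulley is yet in the crate or on the mat ((value of joint pulley_a_wheel above 0.4 rad or value of joint pulley_a_wheel below -0.4 rad) and (value of joint pulley_b_wheel above 0.4 rad or value of joint pulley_b_wheel below -0.4 rad) and (value of joint pulley_c_wheel above 0.4 rad or value of joint pulley_c_wheel below -0.4 rad) and (value of joint pulley_d_wheel above 0.4 rad or value of joint pulley_d_wheel below -0.4 rad) and not ((x of pulley_a in the frame of crate between -0.05 and 0.05 m and y of pulley_a in the frame of crate between -0.075 and 0.075 m and z of pulley_a in the frame of crate between -0.01 and 0.05 m) or (x of pulley_a in the frame of reject_mat between -0.046 and 0.046 m and y of pulley_a in the frame of reject_mat between -0.022 and 0.022 m and z of pulley_a in the frame of reject_mat between -0.01 and 0.03 m)) and not ((x of pulley_b in the frame of crate between -0.05 and 0.05 m and y of pulley_b in the frame of crate between -0.075 and 0.075 m and z of pulley_b in the frame of crate between -0.01 and 0.05 m) or (x of pulley_b in the frame of reject_mat between -0.046 and 0.046 m and y of pulley_b in the frame of reject_mat between -0.022 and 0.022 m and z of pulley_b in the frame of reject_mat between -0.01 and 0.03 m)) and not ((x of pulley_c in the frame of crate between -0.05 and 0.05 m and y of pulley_c in the frame of crate between -0.075 and 0.075 m and z of pulley_c in the frame of crate between -0.01 and 0.05 m) or (x of pulley_c in the frame of reject_mat between -0.046 and 0.046 m and y of pulley_c in the frame of reject_mat between -0.022 and 0.022 m and z of pulley_c in the frame of reject_mat between -0.01 and 0.03 m)) and not ((x of pulley_d in the frame of crate between -0.05 and 0.05 m and y of pulley_d in the frame of crate between -0.075 and 0.075 m and z of pulley_d in the frame of crate between -0.01 and 0.05 m) or (x of pulley_d in the frame of reject_mat between -0.046 and 0.046 m and y of pulley_d in the frame of reject_mat between -0.022 and 0.022 m and z of pulley_d in the frame of reject_mat between -0.01 and 0.03 m))), for 0.1 s.
At the end, for the whole second after the job is handed in: hinged walls upright (over 1.45 rad); each free-running pulley upright on the crate floor, axis 5 mm or more inside its edges; each binding one (a hidden shoe in its foot, shown by no sensor, rubs on the wheel) upright on the red mat, axis 4 mm or more inside its edges; all at rest (all of step 1 and ((x of pulley_a_shoe in the frame of pulley_a below 0.0095 m and x of pulley_a in the frame of reject_mat between -0.052 and 0.052 m and y of pulley_a in the frame of reject_mat between -0.026 and 0.026 m and z of pulley_a in the frame of reject_mat between -0.003 and 0.008 m and angle between pulley_a's own z axis and vertical below 0.15 rad and linear speed of pulley_a below 0.03 m/s) or (not (x of pulley_a_shoe in the frame of pulley_a below 0.0095 m) and x of pulley_a in the frame of crate between -0.045 and 0.045 m and y of pulley_a in the frame of crate between -0.07 and 0.07 m and z of pulley_a in the frame of crate between 0.004 and 0.018 m and angle between pulley_a's own z axis and vertical below 0.15 rad and linear speed of pulley_a below 0.03 m/s)) and ((x of pulley_b_shoe in the frame of pulley_b below 0.0095 m and x of pulley_b in the frame of reject_mat between -0.052 and 0.052 m and y of pulley_b in the frame of reject_mat between -0.026 and 0.026 m and z of pulley_b in the frame of reject_mat between -0.003 and 0.008 m and angle between pulley_b's own z axis and vertical below 0.15 rad and linear speed of pulley_b below 0.03 m/s) or (not (x of pulley_b_shoe in the frame of pulley_b below 0.0095 m) and x of pulley_b in the frame of crate between -0.045 and 0.045 m and y of pulley_b in the frame of crate between -0.07 and 0.07 m and z of pulley_b in the frame of crate between 0.004 and 0.018 m and angle between pulley_b's own z axis and vertical below 0.15 rad and linear speed of pulley_b below 0.03 m/s)) and ((x of pulley_c_shoe in the frame of pulley_c below 0.0095 m and x of pulley_c in the frame of reject_mat between -0.052 and 0.052 m and y of pulley_c in the frame of reject_mat between -0.026 and 0.026 m and z of pulley_c in the frame of reject_mat between -0.003 and 0.008 m and angle between pulley_c's own z axis and vertical below 0.15 rad and linear speed of pulley_c below 0.03 m/s) or (not (x of pulley_c_shoe in the frame of pulley_c below 0.0095 m) and x of pulley_c in the frame of crate between -0.045 and 0.045 m and y of pulley_c in the frame of crate between -0.07 and 0.07 m and z of pulley_c in the frame of crate between 0.004 and 0.018 m and angle between pulley_c's own z axis and vertical below 0.15 rad and linear speed of pulley_c below 0.03 m/s)) and ((x of pulley_d_shoe in the frame of pulley_d below 0.0095 m and x of pulley_d in the frame of reject_mat between -0.052 and 0.052 m and y of pulley_d in the frame of reject_mat between -0.026 and 0.026 m and z of pulley_d in the frame of reject_mat between -0.003 and 0.008 m and angle between pulley_d's own z axis and vertical below 0.15 rad and linear speed of pulley_d below 0.03 m/s) or (not (x of pulley_d_shoe in the frame of pulley_d below 0.0095 m) and x of pulley_d in the frame of crate between -0.045 and 0.045 m and y of pulley_d in the frame of crate between -0.07 and 0.07 m and z of pulley_d in the frame of crate between 0.004 and 0.018 m and angle between pulley_d's own z axis and vertical below 0.15 rad and linear speed of pulley_d below 0.03 m/s))); the robot touches nothing.
It fails at once if the adapter is disturbed (moved over 3 cm) (distance of adapter from where it was at the start of the episode above 0.03 m).
It fails at once if the torch is disturbed (moved over 3 cm) (distance of torch from where it was at the start of the episode above 0.03 m).
Of pulley_a, pulley_b, pulley_c, pulley_d only 3 to 4 are there at a start; the rules pass over those that are not, and their reading is None.
At some moment in a run one of pulley_a, pulley_b, pulley_c, pulley_d may be knocked a few centimetres aside while the robot is not near it.
It also fails if it takes over 210 s, if anything falls off the work surface, if the arm or the gripper's body presses on something with over 40 N, if the wrist force passes 120 N, or if a joint passes its speed limit or range.

## Working session

There is one attempt and no reset: what is moved stays moved. The work goes in short steps, Python scripts to look and compute and a shell command to move; the robot and the scene stay as the last step left them, time stands still between calls to the robot, and variables do not carry over. Pictures are saved under pics/ and viewed, at most 14 in all, crops included, and the job is handed in when it is done.

```bash
ls; mkdir -p pics
cat > h.py <<'E'
import numpy as np, cv2
from cell import manip, viewer
def cam(p):
    h,w=p["img"].shape[:2]; f=h/2/np.tan(np.radians(p["vertical_fov"])/2)
    K=np.array([[f,0,p["cx"]],[0,f,p["cy"]],[0,0,1]]); R=cv2.Rodrigues(np.array(p["rvec"],float))[0]
    return K,R,np.array(p["tvec"],float).ravel()
def w(p,uv,z):
    K,R,t=cam(p); d=R.T@np.linalg.solve(K,[uv[0],uv[1],1]); c=-R.T@t
    return c+d*(z-c[2])/d[2]
def px(p,X):
    K,R,t=cam(p); v=K@(R@np.array(X,float)+t); return v[:2]/v[2]
E
python3 - <<'E'
from h import *
s=manip.read_state(); print(s["clock"],s["tool_pos"],np.round(s["eef_rot"],3).tolist(),s["opening"])
for n in("top","side"):
    p=viewer.capture(n); cv2.imwrite(f"pics/{n}0.png",p["img"]); K,R,t=cam(p); print(n,-R.T@t,p["vertical_fov"],R[2], [k for k in p])
    for nm in("crate","wall_left_tab","wall_front_tab","wall_right_tab","reject_mat","pulley_a","adapter","torch"):
        print(nm,[(round(d["confidence"],2),np.round(d["xy"],1).tolist(),np.round(w(p,d["xy"],20)[:2]).tolist()) for d in viewer.look_for(p,nm)])
E
```

```text
pics
0.0 [ 249.78998364 -599.62957324  249.41302957] [[0.923, 0.385, -0.001], [0.385, -0.923, 0.001], [-0.0, -0.002, -1.0]] 85.2349230570981
top [ 360.94203132  -78.73717841 1040.14843117] 49.292889389651286 [ 0.1761522   0.01181428 -0.98429204] ['img', 'vertical_fov', 'cx', 'cy', 'rvec', 'tvec', 'shot']
crate [(0.86, [289.8, 160.9], [664.0, -97.0])]
wall_left_tab [(0.64, [330.2, 155.1], [677.0, -191.0]), (0.59, [247.1, 161.8], [664.0, 1.0])]
wall_front_tab [(0.88, [289.1, 186.5], [604.0, -95.0])]
wall_right_tab [(0.75, [327.6, 156.5], [674.0, -185.0])]
reject_mat [(0.84, [282.7, 263.7], [428.0, -78.0])]
pulley_a [(0.89, [367.7, 263.2], [427.0, -267.0]), (0.79, [393.0, 263.7], [426.0, -322.0]), (0.63, [390.6, 158.1], [668.0, -330.0]), (0.51, [345.1, 260.5], [434.0, -217.0])]
adapter [(0.61, [402.7, 202.4], [564.0, -352.0]), (0.22, [389.5, 260.3], [433.0, -315.0])]
torch [(0.81, [195.1, 285.9], [381.0, 115.0]), (0.27, [284.6, 261.5], [433.0, -83.0])]
side [ 503.44956892 -762.22683398  572.0922996 ] 55.57273926812063 [ 0.0155853   0.78554701 -0.61860569] ['img', 'vertical_fov', 'cx', 'cy', 'rvec', 'tvec', 'shot']
crate [(0.68, [354.0, 230.0], [668.0, -117.0])]
wall_left_tab [(0.56, [345.4, 199.9], [663.0, -9.0])]
wall_front_tab [(0.81, [320.4, 227.1], [596.0, -109.0])]
wall_right_tab [(0.6, [358.0, 256.9], [664.0, -199.0])]
reject_mat [(0.67, [246.5, 225.1], [438.0, -107.0]), (0.4, [236.8, 301.5], [436.0, -313.0])]
pulley_a [(0.86, [237.0, 279.6], [431.0, -263.0]), (0.69, [368.2, 311.9], [662.0, -332.0]), (0.67, [236.4, 301.8], [435.0, -314.0]), (0.62, [240.1, 261.5], [433.0, -216.0]), (0.16, [236.4, 278.8], [430.0, -261.0])]
adapter [(0.63, [313.5, 319.7], [567.0, -349.0]), (0.46, [236.3, 274.9], [429.0, -251.0]), (0.15, [241.2, 261.7], [435.0, -217.0])]
torch [(0.54, [361.9, 255.0], [673.0, -193.0])]
```

Run:
```python
from h import *
a=cv2.imread("pics/top0.png")[120:310,170:440]; cv2.imwrite("pics/topc.png",cv2.resize(a,None,fx=2.9,fy=2.9,interpolation=2))
a=cv2.imread("pics/side0.png")[170:350,190:430]; cv2.imwrite("pics/sidec.png",cv2.resize(a,None,fx=3.3,fy=3.3,interpolation=2))
```

```text
(no output)
```

View pics/topc.png

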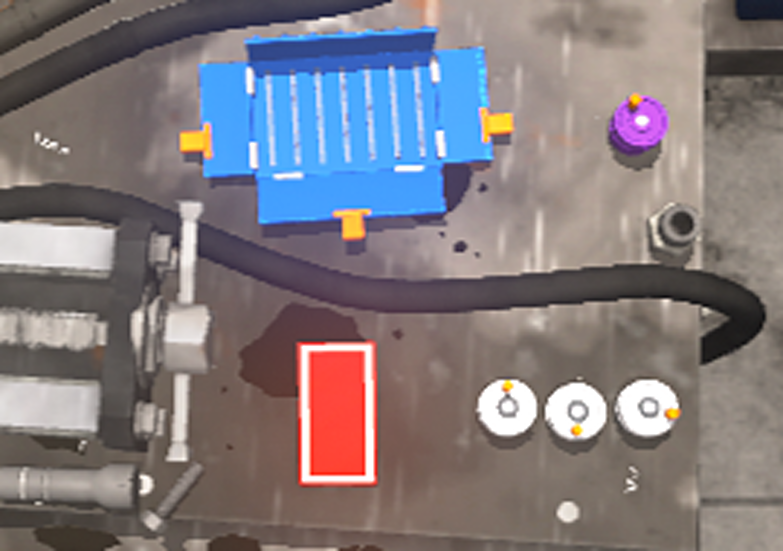

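View pics/sidec.png

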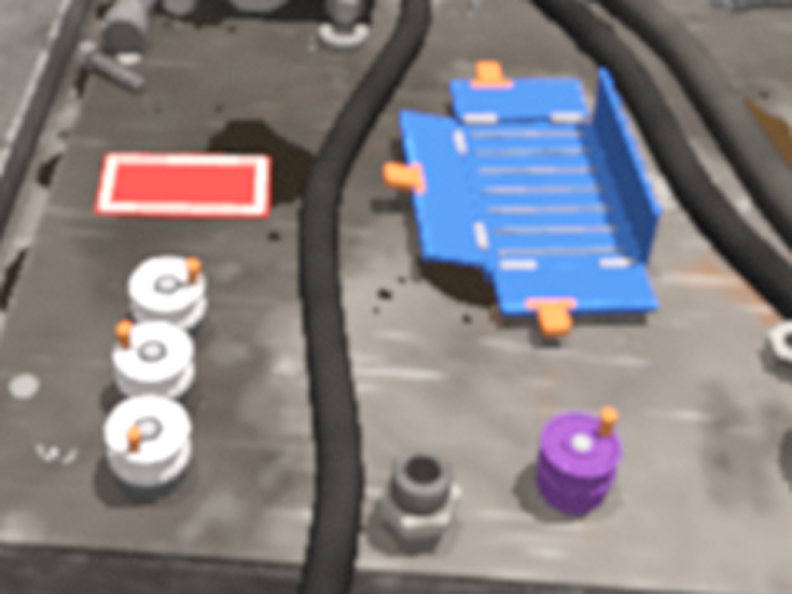

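View pics/top0.png

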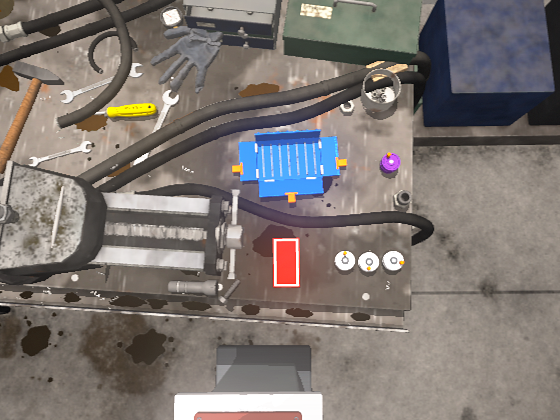

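```bash
cat >> h.py <<'E'
from scipy.optimize import least_squares
from itertools import combinations
def blobs(m,amin=8):
    n,l,s,c=cv2.connectedComponentsWithStats(m.astype(np.uint8),connectivity=8)
    return [(c[i],s[i,4]) for i in range(1,n) if s[i,4]>=amin]
def orange(p):
    h=cv2.cvtColor(p["img"],cv2.COLOR_BGR2HSV); return (h[...,0]>6)&(h[...,0]<24)&(h[...,1]>150)&(h[...,2]>140)
def tri(ps,uvs,x0):
    f=lambda X:np.concatenate([px(p,X)-u for p,u in zip(ps,uvs)])
    r=least_squares(f,x0); return r.x,np.abs(r.fun).max()
def match(ps,pts,zr,lim=2.5):
    out=[]
    for i,a in enumerate(pts[0]):
        for j,b in enumerate(pts[1]):
            X,e=tri(ps,(a,b),w(ps[0],a,30))
            if e<lim and zr[0]<X[2]<zr[1]: out.append((i,j,np.round(X,1),round(e,2)))
    return out
def wheel_mask(p,c,r=21,z=(16,36)):
    t=np.linspace(0,2*np.pi,60); P=[px(p,[c[0]+r*np.cos(a),c[1]+r*np.sin(a),zz]) for a in t for zz in z]
    return cv2.convexHull(np.array(P,np.float32))
def wheel_fit(ps,c0,z=(16,36)):
    """fit wheel xy so projected silhouette centroid matches white blob in each view"""
    obs=[]
    for p in ps:
        h=cv2.cvtColor(p["img"],cv2.COLOR_BGR2HSV); m=((h[...,1]<40)&(h[...,2]>185))
        n,l,s,c=cv2.connectedComponentsWithStats(m.astype(np.uint8)); u=px(p,[*c0,36])
        k=[i for i in range(1,n) if s[i,4]>60 and np.hypot(*(c[i]-u))<14]
        if not k: obs.append(None); continue
        k=min(k,key=lambda i:np.hypot(*(c[i]-u)))
        hh=cv2.convexHull(np.argwhere(l==k)[:,::-1].astype(np.float32)); M=cv2.moments(hh); obs.append((M["m10"]/M["m00"],M["m01"]/M["m00"],M["m00"]))
    def f(c):
        o=[]
        for p,b in zip(ps,obs):
            if b is None: continue
            M=cv2.moments(wheel_mask(p,c,z=z)); o+=[M["m10"]/M["m00"]-b[0],M["m01"]/M["m00"]-b[1]]
        return o
    r=least_squares(f,c0,diff_step=1e-3); return np.round(r.x,1),np.round(r.fun,1),obs
E
python3 - <<'E'
from h import *
ps=[viewer.capture("top"),viewer.capture("side")]
ob=[[c for c,a in blobs(orange(p)) if 200<c[0]<440 and 130<c[1]<340] for p in ps]
for m in match(ps,ob,(-10,80)): print("orange",m, np.round(ob[0][m[0]]), np.round(ob[1][m[1]]))
for c in((434,-217),(427,-267),(426,-322)): print(wheel_fit(ps,c))
p=ps[0]; h=cv2.cvtColor(p["img"],cv2.COLOR_BGR2HSV); m=(h[:,:,1]>150)&((h[:,:,0]<5)|(h[:,:,0]>174)); m[:230]=0;m[300:]=0;m[:,:260]=0;m[:,310:]=0
pts=np.argwhere(m)[:,::-1].astype(np.float32); pts=np.array([w(p,u,3)[:2] for u in pts],np.float32); print("mat",cv2.minAreaRect(pts))
print(px(p,[250,-600,250]))
E
```

```text
orange (0, 1, array([ 662.3, -214.5,    3.2]), np.float64(0.21)) [340. 163.] [357. 269.]
orange (2, 0, array([575.8, -99.6,  19.2]), np.float64(1.16)) [291. 197.] [309. 224.]
(array([ 434.6, -214.4]), array([ 0., -0.]), [(344.4567474048443, 259.9734717416378, 289.0), None])
(array([ 431.8, -268.3]), array([ 0.9, -0.3, -0.2, -1. ]), [(368.10142450142445, 261.2683760683761, 292.5), (236.97683060109287, 280.8632786885246, 1525.0)])
(array([ 433.4, -320.4]), array([-0.,  0.]), [(392.66334991708123, 260.0906578220011, 301.5), None])
mat ((433.513916015625, -84.90756225585938), (61.52149200439453, 112.49288940429688), 89.50403594970703)
[601.17716974 360.30614291]
```

Run:
```python
from h import *
ps=[viewer.capture("top"),viewer.capture("side")]
B=[[(np.round(c,1).tolist(),int(a)) for c,a in blobs(orange(p),3) if 200<c[0]<440 and 130<c[1]<340] for p in ps]
print(B[0]);print(B[1])
def near(k,u): return np.array(min(B[k],key=lambda b:np.hypot(b[0][0]-u[0],b[0][1]-u[1]))[0])
obs=[[near(0,(237,168)),near(1,(338,192))],[near(0,(341,163)),near(1,(357,268))],[near(0,(291,198)),near(1,(311,224))]]
def tabs(v,r=49):
    x,y,a,*th=v; c,s=np.cos(a),np.sin(a); L=[]
    for k,t in enumerate(th):
        q=[(-18,75+r*np.cos(t)),(-18,-75-r*np.cos(t)),(-50-r*np.cos(t),0)][k]
        L.append([x+c*q[0]-s*q[1],y+s*q[0]+c*q[1],12+r*np.sin(t)])
    return L
f=lambda v:np.concatenate([px(p,T)-o for T,oo in zip(tabs(v),obs) for p,o in zip(ps,oo)])
r=least_squares(f,[670,-97,0,.05,.05,.05]); print(np.round(r.x,3),np.round(r.fun,1)); print(np.round(tabs(r.x,53),1))
# crate blue region check: back wall top ends
for p in ps: print([np.round(px(p,[r.x[0]+np.cos(r.x[2])*50-np.sin(r.x[2])*y,r.x[1]+np.sin(r.x[2])*50+np.cos(r.x[2])*y,54]),1).tolist() for y in(75,-75)])
```

```text
[([388.0, 155.0], 7), ([339.6, 163.2], 26), ([342.0, 159.0], 3), ([238.1, 168.6], 39), ([291.2, 197.4], 59), ([345.0, 253.7], 3), ([400.0, 262.0], 3), ([403.0, 262.0], 3), ([368.0, 268.2], 4)]
[([310.2, 219.4], 5), ([309.6, 224.7], 19), ([248.4, 251.4], 7), ([356.9, 268.7], 29), ([226.8, 271.5], 8), ([373.5, 298.3], 11), ([230.3, 303.2], 6)]
[ 6.62131e+02 -8.65800e+01  1.78000e-01 -9.74000e-01 -2.70000e-01
  4.00000e-01] [ 6.5 14.  17.1 -8.8 -2.  -0.9  1.5 -0.1  2.   3.2 -2.  -3.6]
[[ 625.9   13.4  -31.8]
 [ 666.7 -213.9   -2.1]
 [ 564.9 -104.1   32.7]]
[[248.3, 142.7], [313.7, 130.6]]
[[362.2, 186.9], [386.8, 228.8]]
```

```bash
sed -i 's/(h\[...,0\]>6)&(h\[...,0\]<24)&(h\[...,1\]>150)&(h\[...,2\]>140)/(h[...,0]>4)\&(h[...,0]<22)\&(h[...,1]>105)\&(h[...,2]>165)/' h.py
cat >> h.py <<'E'
def tabs(v,r=49):
    x,y,a,*th=v; c,s=np.cos(a),np.sin(a); L=[]
    for k,t in enumerate(th):
        q=[(-18,75+r*np.cos(t)),(-18,-75-r*np.cos(t)),(-50-r*np.cos(t),0)][k]
        L.append([x+c*q[0]-s*q[1],y+s*q[0]+c*q[1],12+r*np.sin(t)])
    return L
E
python3 - <<'E'
from h import *
ps=[viewer.capture("top"),viewer.capture("side")]
B=[[(np.round(c,1).tolist(),int(a)) for c,a in blobs(orange(p),3) if 200<c[0]<440 and 130<c[1]<340] for p in ps]
print(B[0]);print(B[1])
def near(k,u): return np.array(min(B[k],key=lambda b:np.hypot(b[0][0]-u[0],b[0][1]-u[1])-b[1]/20)[0])
obs=[[near(0,(237,168)),near(1,(338,192))],[near(0,(341,163)),near(1,(357,268))],[near(0,(291,198)),near(1,(311,224))]]
f=lambda v:np.concatenate([px(p,T)-o for T,oo in zip(tabs(v),obs) for p,o in zip(ps,oo)])
r=least_squares(f,[670,-97,0,.05,.05,.05]); print(np.round(r.x,3),np.round(r.fun,1)); print(np.round(tabs(r.x,53),1))
for p in ps: print([np.round(px(p,[r.x[0]+np.cos(r.x[2])*50-np.sin(r.x[2])*y,r.x[1]+np.sin(r.x[2])*50+np.cos(r.x[2])*y,54]),1).tolist() for y in(75,-75)])
E
```

```text
[([388.2, 153.8], 8), ([338.0, 159.2], 16), ([343.2, 163.8], 16), ([237.2, 168.7], 37), ([291.2, 196.2], 45), ([344.5, 253.5], 4), ([400.0, 262.4], 5), ([403.4, 261.8], 5), ([367.2, 268.2], 4)]
[([337.7, 191.3], 56), ([310.9, 222.8], 70), ([248.4, 250.5], 20), ([357.7, 265.9], 85), ([226.9, 269.7], 26), ([373.9, 296.4], 25), ([230.2, 302.6], 17)]
[ 6.72436e+02 -9.67040e+01  4.40000e-02  1.43000e-01  1.00000e-01
  3.17000e-01] [-0.7 -0.6  0.2  0.2  0.2 -1.2 -0.4  0.3  0.8  1.5 -0.  -1. ]
[[ 648.8   29.8   19.6]
 [ 660.1 -225.1   17.3]
 [ 572.2 -101.1   28.5]]
[[255.3, 133.7], [321.6, 130.1]]
[[372.4, 191.0], [389.2, 234.7]]
```

```bash
python3 -m jog '[{"hand":0,"tx":52.2,"ty":-18.8,"tz":8,"turn":-1.22},{"hand":0,"tx":52.2,"ty":-18.8,"tz":8,"turn":-1.22},{"hand":0,"tx":52.2,"ty":-18.8,"tz":8,"turn":-1.22},{"hand":0,"tx":52.2,"ty":-18.8,"tz":8,"turn":-1.22},{"hand":0,"tx":52.2,"ty":-18.8,"tz":8,"turn":-1.22},{"hand":0,"tx":52.2,"ty":-18.8,"tz":8,"turn":-1.22},{"hand":0,"tx":52.2,"ty":-18.8,"tz":8,"turn":-1.22},{"hand":0,"tx":52.2,"ty":-18.8,"tz":8,"turn":-1.22},{"hand":0,"tx":52.2,"ty":-18.8,"tz":8,"turn":-1.22},{"hand":0,"tx":52.2,"ty":-18.8,"tz":8,"turn":-1.22}]'
cat > st.py <<'E'
from h import *
import sys
s=manip.read_state(); R=np.array(s["eef_rot"]); P=np.array(s["tool_pos"])
print(round(s["clock"],2),np.round(P,1),"xang",round(np.degrees(np.arctan2(R[1,0],R[0,0])),1),"open",round(s["opening"],1),"F",np.round(s["contact_force"],1),"q7",round(s["q"][6],1))
for a in sys.argv[1:]:
    t=np.array([float(v) for v in a.split(",")]); print(a,"-> cm",np.round(R.T@(t-P)/10,2))
E
python3 st.py 660,-225,50 660,-225,31
```

```text
clock: 2.2
tool_pos: [616.5, -264.8, 178.9]
eef_rot: [[-0.044, 0.999, 0.0], [0.999, 0.044, -0.0], [-0.0, 0.0, -1.0]]
contact_force: [0.7, -0.4, 1.4]
opening: 42.6
gripper_force: 0.0
2.2 [ 616.5 -264.8  178.9] xang 92.5 open 42.6 F [ 0.7 -0.4  1.4] q7 15.8
660,-225,50 -> cm [ 3.79  4.52 12.89]
660,-225,31 -> cm [ 3.79  4.52 14.79]
```

```bash
python3 -m jog '[{"hand":-0.1,"tx":3.8,"ty":4.5,"tz":4},{"hand":-0.1,"tx":3.8,"ty":4.5,"tz":11},{"hand":-0.1,"tx":3.8,"ty":4.5,"tz":11},{"hand":-0.1,"tx":3.8,"ty":4.5,"tz":11},{"hand":-0.1,"tx":3.8,"ty":4.5,"tz":11}]' | tail -1; python3 st.py 660,-225,31
```

```text
2.2 [ 616.5 -264.8  178.9] xang 92.5 open 42.6 F [ 0.7 -0.4  1.4] q7 15.8
660,-225,31 -> cm [ 3.79  4.52 14.79]schema error: expected keys hand, tx, ty, tz, turn
```

Run:
```python
from h import *
ps=[viewer.capture("top"),viewer.capture("side")]
s=manip.read_state()
a=[]
for p in ps:
    im=p["img"].copy(); u=px(p,[s["tool_pos"][0],s["tool_pos"][1],s["tool_pos"][2]-19]); cv2.circle(im,tuple(int(v) for v in u),2,(0,255,0),-1)
    a.append(cv2.resize(im[max(0,int(u[1])-70):int(u[1])+70,int(u[0])-75:int(u[0])+75],(390,364)))
cv2.imwrite("pics/tab1.png",np.hstack(a))
```

```text
(no output)
```

View pics/tab1.png

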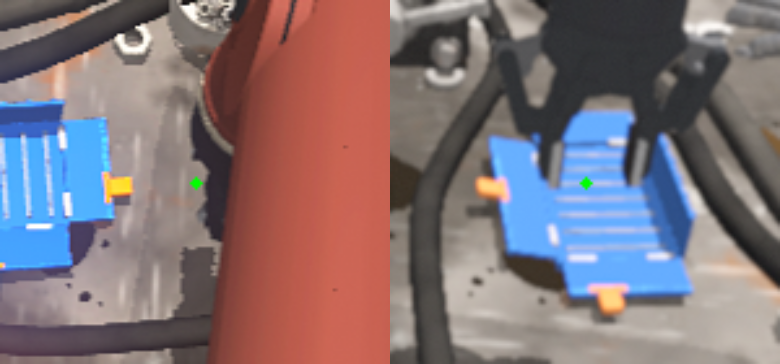

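The side view shows the fingers (px ≈ 570/630, 170 in the crop) either side of the computed tip point, so calibration is consistent; the arm did not move (turn key missing).

```bash
python3 -m jog '[{"hand":-0.1,"tx":3.8,"ty":4.5,"tz":4,"turn":0},{"hand":-0.1,"tx":3.8,"ty":4.5,"tz":8,"turn":0},{"hand":-0.1,"tx":3.8,"ty":4.5,"tz":11,"turn":0},{"hand":-0.1,"tx":3.8,"ty":4.5,"tz":11,"turn":0},{"hand":-0.1,"tx":3.8,"ty":4.5,"tz":11,"turn":0}]' | tail -1; python3 st.py 660,-225,31
```

```text
gripper_force: 0.0
2.8 [ 658.4 -226.7   69.4] xang 92.5 open 38.2 F [ 0.  -0.2  1.2] q7 9.7
660,-225,31 -> cm [0.17 0.17 3.84]
```

```bash
python3 -m jog '[{"hand":-0.1,"tx":0.1,"ty":0.1,"tz":2,"turn":0},{"hand":-0.1,"tx":0.1,"ty":0.1,"tz":3.7,"turn":0},{"hand":-0.1,"tx":0.1,"ty":0.1,"tz":3.7,"turn":0},{"hand":-0.9,"tx":0.1,"ty":0.1,"tz":3.7,"turn":0},{"hand":-0.9,"tx":0.1,"ty":0.1,"tz":3.7,"turn":0},{"hand":-0.9,"tx":0.1,"ty":0.1,"tz":3.7,"turn":0},{"hand":-0.9,"tx":0.1,"ty":0.1,"tz":3.7,"turn":0},{"hand":-0.9,"tx":0.1,"ty":0.1,"tz":3.7,"turn":0}]' | tail -4; python3 st.py
python3 - <<'E'
import numpy as np
# arc from theta0 to 92deg, r 53, tool axes: x toward +y(crate), so right wall: tx = r(cos t0 - cos t), tz=-(r sin t - r sin t0)
for n,t0 in(("R",.10),("L",.143),("F",.317)):
    t=np.linspace(t0,1.6,13)[1:]; print(n,[(round(5.3*(np.cos(t0)-np.cos(a)),2),round(-5.3*(np.sin(a)-np.sin(t0)),2)) for a in t])
E
```

```text
eef_rot: [[-0.044, 0.999, 0.002], [0.999, 0.044, -0.001], [-0.001, 0.002, -1.0]]
contact_force: [4.0, -2.0, 1.6]
opening: 12.5
gripper_force: 58.7
3.6 [ 660.6 -225.6   32.9] xang 92.5 open 12.5 F [ 4.  -2.   1.6] q7 9.0
R [(np.float64(0.11), np.float64(-0.65)), (np.float64(0.29), np.float64(-1.29)), (np.float64(0.56), np.float64(-1.89)), (np.float64(0.9), np.float64(-2.46)), (np.float64(1.31), np.float64(-2.99)), (np.float64(1.78), np.float64(-3.45)), (np.float64(2.3), np.float64(-3.86)), (np.float64(2.87), np.float64(-4.19)), (np.float64(3.48), np.float64(-4.46)), (np.float64(4.11), np.float64(-4.64)), (np.float64(4.77), np.float64(-4.75)), (np.float64(5.43), np.float64(-4.77))]
L [(np.float64(0.13), np.float64(-0.63)), (np.float64(0.34), np.float64(-1.24)), (np.float64(0.61), np.float64(-1.82)), (np.float64(0.96), np.float64(-2.36)), (np.float64(1.37), np.float64(-2.86)), (np.float64(1.83), np.float64(-3.3)), (np.float64(2.35), np.float64(-3.68)), (np.float64(2.91), np.float64(-4.0)), (np.float64(3.5), np.float64(-4.25)), (np.float64(4.12), np.float64(-4.42)), (np.float64(4.76), np.float64(-4.52)), (np.float64(5.4), np.float64(-4.54))]
F [(np.float64(0.21), np.float64(-0.53)), (np.float64(0.47), np.float64(-1.03)), (np.float64(0.78), np.float64(-1.5)), (np.float64(1.14), np.float64(-1.94)), (np.float64(1.54), np.float64(-2.34)), (np.float64(1.99), np.float64(-2.69)), (np.float64(2.47), np.float64(-2.99)), (np.float64(2.98), np.float64(-3.23)), (np.float64(3.51), np.float64(-3.42)), (np.float64(4.06), np.float64(-3.56)), (np.float64(4.62), np.float64(-3.63)), (np.float64(5.19), np.float64(-3.65))]
```

```bash
python3 -m jog '[{"hand":-0.9,"tx":0.1,"ty":0,"tz":-0.65,"turn":0},{"hand":-0.9,"tx":0.3,"ty":0,"tz":-1.3,"turn":0},{"hand":-0.9,"tx":0.55,"ty":0,"tz":-1.9,"turn":0},{"hand":-0.9,"tx":0.9,"ty":0,"tz":-2.45,"turn":0},{"hand":-0.9,"tx":1.3,"ty":0,"tz":-3.0,"turn":0},{"hand":-0.9,"tx":1.8,"ty":0,"tz":-3.45,"turn":0},{"hand":-0.9,"tx":2.3,"ty":0,"tz":-3.85,"turn":0},{"hand":-0.9,"tx":2.3,"ty":0,"tz":-3.85,"turn":0}]' | tail -3; python3 st.py;  python3 - <<'E'
from h import *
p=viewer.capture("side"); cv2.imwrite("pics/r1.png",cv2.resize(p["img"][150:330,220:460],None,fx=2.5,fy=2.5))
E
```

```text
contact_force: [6.8, 0.2, -4.0]
opening: 10.9
gripper_force: 59.8
4.4 [ 659.3 -200.8   70.9] xang 92.6 open 10.9 F [ 6.8  0.2 -4. ] q7 7.6
```

View pics/r1.png

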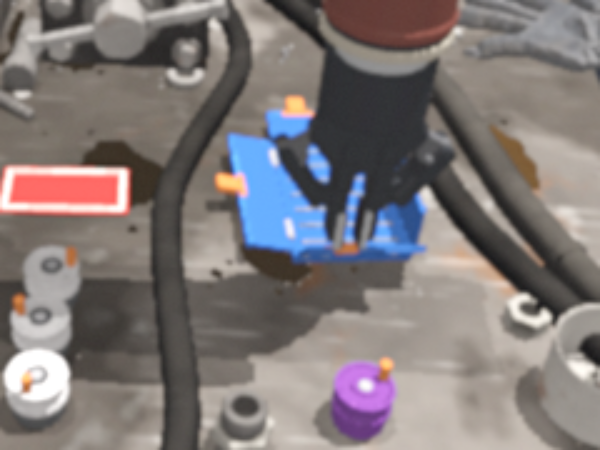

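The right wall is rising with the tab (≈345,248 in crop) still between the pads; continuing the arc.

```bash
python3 -m jog '[{"hand":-0.9,"tx":0.55,"ty":0,"tz":-0.35,"turn":0},{"hand":-0.9,"tx":1.15,"ty":0,"tz":-0.6,"turn":0},{"hand":-0.9,"tx":1.8,"ty":0,"tz":-0.8,"turn":0},{"hand":-0.9,"tx":2.4,"ty":0,"tz":-0.9,"turn":0},{"hand":-0.9,"tx":3.0,"ty":0,"tz":-0.9,"turn":0},{"hand":-0.9,"tx":3.3,"ty":0,"tz":-0.9,"turn":0},{"hand":-0.9,"tx":3.3,"ty":0,"tz":-0.9,"turn":0}]' | tail -3; python3 st.py
```

```text
contact_force: [1.9, -4.5, 7.2]
opening: 10.3
gripper_force: 65.6
5.15 [ 658.  -170.7   81.1] xang 92.5 open 10.3 F [ 1.9 -4.5  7.2] q7 4.9
```

```bash
python3 -m jog '[{"hand":-0.1,"tx":0,"ty":0,"tz":0,"turn":0},{"hand":-0.1,"tx":0,"ty":0,"tz":0,"turn":0},{"hand":-0.1,"tx":0,"ty":0,"tz":0,"turn":0},{"hand":-0.1,"tx":0,"ty":0,"tz":-6,"turn":0},{"hand":-0.1,"tx":5,"ty":0,"tz":-6,"turn":0},{"hand":-0.1,"tx":10,"ty":0,"tz":-6,"turn":0},{"hand":-0.1,"tx":15,"ty":0,"tz":-6,"turn":0},{"hand":-0.1,"tx":20,"ty":0,"tz":-6,"turn":0},{"hand":-0.1,"tx":20.1,"ty":0,"tz":-2,"turn":0},{"hand":-0.1,"tx":20.1,"ty":0,"tz":-2,"turn":0}]' | tail -3; python3 st.py 648.8,29.8,34
python3 - <<'E'
from h import *
ps=[viewer.capture("top"),viewer.capture("side")]
cv2.imwrite("pics/r2.png",np.hstack([cv2.resize(p["img"][y:y+160,x:x+160],(400,400)) for p,x,y in((ps[0],210,110),(ps[1],270,150))]))
E
```

```text
contact_force: [-1.7, -1.4, -0.5]
opening: 38.4
gripper_force: 0.0
6.15 [644.7  34.   94.9] xang 92.8 open 38.4 F [-1.7 -1.4 -0.5] q7 -13.3
648.8,29.8,34 -> cm [-0.44  0.43  6.08]
```

View pics/r2.png

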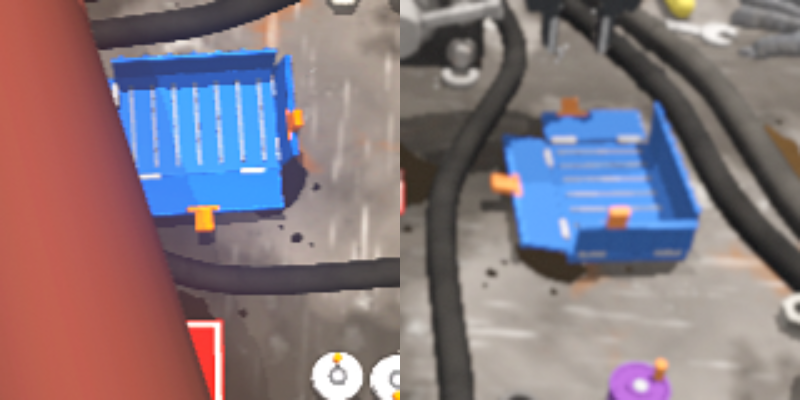

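The right wall stands upright (tab at ≈(295,118) left crop, (618,213) right crop). Now the left tab.

```bash
python3 -m jog '[{"hand":-0.1,"tx":-0.45,"ty":0.35,"tz":2,"turn":0},{"hand":-0.1,"tx":-0.45,"ty":0.35,"tz":4.5,"turn":0},{"hand":-0.1,"tx":-0.45,"ty":0.35,"tz":6,"turn":0},{"hand":-0.1,"tx":-0.45,"ty":0.35,"tz":6,"turn":0},{"hand":-0.9,"tx":-0.45,"ty":0.35,"tz":6,"turn":0},{"hand":-0.9,"tx":-0.45,"ty":0.35,"tz":6,"turn":0},{"hand":-0.9,"tx":-0.45,"ty":0.35,"tz":6,"turn":0},{"hand":-0.9,"tx":-0.45,"ty":0.35,"tz":6,"turn":0},{"hand":-0.9,"tx":-0.45,"ty":0.35,"tz":6,"turn":0}]' | tail -3; python3 st.py 648.8,29.8,34
```

```text
contact_force: [0.2, -1.2, -0.4]
opening: 4.2
gripper_force: 0.2
7.15 [652.3  27.4  40. ] xang 92.5 open 4.2 F [ 0.2 -1.2 -0.4] q7 -14.1
648.8,29.8,34 -> cm [ 0.26 -0.33  0.6 ]
```

```bash
python3 -m jog '[{"hand":-0.1,"tx":0,"ty":0,"tz":0,"turn":0},{"hand":-0.1,"tx":0.2,"ty":-0.3,"tz":0,"turn":0},{"hand":-0.1,"tx":0.2,"ty":-0.3,"tz":0,"turn":0},{"hand":-0.1,"tx":0.2,"ty":-0.3,"tz":0.7,"turn":0},{"hand":-0.1,"tx":0.2,"ty":-0.3,"tz":0.7,"turn":0},{"hand":-0.9,"tx":0.2,"ty":-0.3,"tz":0.7,"turn":0},{"hand":-0.9,"tx":0.2,"ty":-0.3,"tz":0.7,"turn":0},{"hand":-0.9,"tx":0.2,"ty":-0.3,"tz":0.7,"turn":0},{"hand":-0.9,"tx":0.2,"ty":-0.3,"tz":0.7,"turn":0}]' | tail -3; python3 st.py 648.8,29.8,34
```

```text
contact_force: [-3.0, 1.1, -0.4]
opening: 12.8
gripper_force: 58.7
8.05 [648.4  29.3  32.3] xang 92.5 open 12.8 F [-3.   1.1 -0.4] q7 -14.5
648.8,29.8,34 -> cm [ 0.05  0.05 -0.17]
```

Gripped. Arc with negative tx.

```bash
python3 -m jog '[{"hand":-0.9,"tx":-0.15,"ty":0,"tz":-0.65,"turn":0},{"hand":-0.9,"tx":-0.35,"ty":0,"tz":-1.25,"turn":0},{"hand":-0.9,"tx":-0.6,"ty":0,"tz":-1.8,"turn":0},{"hand":-0.9,"tx":-0.95,"ty":0,"tz":-2.35,"turn":0},{"hand":-0.9,"tx":-1.35,"ty":0,"tz":-2.85,"turn":0},{"hand":-0.9,"tx":-1.85,"ty":0,"tz":-3.3,"turn":0},{"hand":-0.9,"tx":-2.35,"ty":0,"tz":-3.7,"turn":0},{"hand":-0.9,"tx":-2.9,"ty":0,"tz":-4.0,"turn":0},{"hand":-0.9,"tx":-3.5,"ty":0,"tz":-4.3,"turn":0},{"hand":-0.9,"tx":-4.1,"ty":0,"tz":-4.5,"turn":0}]' | tail -3; python3 -m jog '[{"hand":-0.9,"tx":-0.65,"ty":0,"tz":-0.1,"turn":0},{"hand":-0.9,"tx":-1.3,"ty":0,"tz":-0.1,"turn":0},{"hand":-0.9,"tx":-1.55,"ty":0,"tz":-0.1,"turn":0},{"hand":-0.9,"tx":-1.55,"ty":0,"tz":-0.1,"turn":0},{"hand":-0.9,"tx":-1.55,"ty":0,"tz":-0.1,"turn":0}]' | tail -3; python3 st.py
```

```text
contact_force: [3.9, -4.1, -17.6]
opening: 9.3
gripper_force: 58.4
contact_force: [0.1, -0.5, -0.1]
opening: 4.4
gripper_force: 0.3
9.55 [652.8 -27.   80.3] xang 92.5 open 4.4 F [ 0.1 -0.5 -0.1] q7 -8.2
```

```bash
python3 -m jog '[{"hand":-0.9,"tx":0,"ty":0,"tz":-4,"turn":0},{"hand":-0.9,"tx":0,"ty":0,"tz":-7,"turn":0},{"hand":-0.9,"tx":5,"ty":0,"tz":-7,"turn":0},{"hand":-0.9,"tx":9,"ty":0,"tz":-7,"turn":0},{"hand":-0.9,"tx":9,"ty":0,"tz":-7,"turn":0}]' | tail -3; python3 st.py
python3 - <<'E'
from h import *
p=viewer.capture("side"); 
B=[(np.round(c,1).tolist(),int(a)) for c,a in blobs(orange(p),3) if 280<c[0]<400 and 150<c[1]<290]; print(B)
for t in(.6,.8,1,1.1,1.2,1.3,1.4,1.57): print(t,np.round(px(p,tabs([672.4,-96.7,.044,t,0,0])[0]),1))
E
```

```text
contact_force: [-0.5, 0.6, 0.4]
opening: 4.4
gripper_force: 0.0
10.05 [647.3  71.7 150.7] xang 93.1 open 4.4 F [-0.5  0.6  0.4] q7 -15.4
[([342.3, 188.0], 79), ([310.8, 222.8], 73), ([356.8, 236.4], 38)]
0.6 [339.4 186.4]
0.8 [340.1 185.2]
1 [340.9 184.9]
1.1 [341.3 185.1]
1.2 [341.7 185.5]
1.3 [342.2 186.1]
1.4 [342.5 186.9]
1.57 [343.2 188.7]
```

```bash
python3 -m jog '[{"hand":-1,"tx":-5,"ty":0.3,"tz":4,"turn":0},{"hand":-1,"tx":-5,"ty":0.3,"tz":7.9,"turn":0},{"hand":-1,"tx":-5,"ty":0.3,"tz":7.9,"turn":0},{"hand":-1,"tx":-6.2,"ty":0.3,"tz":7.9,"turn":0},{"hand":-1,"tx":-7.0,"ty":0.3,"tz":7.9,"turn":0},{"hand":-1,"tx":-7.6,"ty":0.3,"tz":7.9,"turn":0},{"hand":-1,"tx":-8.0,"ty":0.3,"tz":7.9,"turn":0},{"hand":-1,"tx":-8.0,"ty":0.3,"tz":7.9,"turn":0}]' | tail -3; python3 st.py
```

```text
contact_force: [-1.6, 25.3, -2.6]
opening: 0.3
gripper_force: 12.4
10.9 [654.8  -6.7  72.1] xang 93.0 open 0.3 F [-1.6 25.3 -2.6] q7 -9.4
```

```bash
python3 -m jog '[{"hand":-1,"tx":2,"ty":0,"tz":0,"turn":0},{"hand":-1,"tx":2,"ty":0,"tz":-4,"turn":0},{"hand":-0.1,"tx":2,"ty":0,"tz":-7,"turn":0.15},{"hand":-0.1,"tx":-3,"ty":-3,"tz":-7,"turn":0.3},{"hand":-0.1,"tx":-7,"ty":-6,"tz":-7,"turn":0.45},{"hand":-0.1,"tx":-9,"ty":-8.5,"tz":-7,"turn":0.6},{"hand":-0.1,"tx":-9,"ty":-8.7,"tz":-7,"turn":0.75},{"hand":-0.1,"tx":-9,"ty":-8.7,"tz":-7,"turn":0.9},{"hand":-0.1,"tx":-9,"ty":-8.7,"tz":-7,"turn":1.05},{"hand":-0.1,"tx":-9,"ty":-8.7,"tz":-7,"turn":1.2}]' | tail -3; python3 -m jog '[{"hand":-0.1,"tx":0,"ty":0,"tz":0,"turn":0.15},{"hand":-0.1,"tx":0,"ty":0,"tz":0,"turn":0.3},{"hand":-0.1,"tx":0,"ty":0,"tz":0,"turn":0.38},{"hand":-0.1,"tx":0,"ty":0,"tz":0,"turn":0.38},{"hand":-0.1,"tx":0,"ty":0,"tz":0,"turn":0.38}]' | tail -3; python3 st.py 572.2,-101.1,42.5
python3 - <<'E'
from h import *
p=viewer.capture("side")
print([(np.round(c,1).tolist(),int(a)) for c,a in blobs(orange(p),3) if 280<c[0]<400 and 150<c[1]<290])
E
```

```text
contact_force: [0.4, 0.1, -0.4]
opening: 38.4
gripper_force: 0.0
contact_force: [-0.5, 0.3, -0.9]
opening: 38.4
gripper_force: 0.0
12.4 [ 571.8 -110.8  141.2] xang 2.2 open 38.4 F [-0.5  0.3 -0.9] q7 -83.7
572.2,-101.1,42.5 -> cm [ 0.05 -0.98  9.87]
[([343.1, 188.9], 76), ([311.1, 222.8], 73), ([356.8, 236.4], 40)]
```

```bash
python3 -m jog '[{"hand":-0.1,"tx":0,"ty":-1,"tz":4,"turn":0},{"hand":-0.1,"tx":0,"ty":-1,"tz":7,"turn":0},{"hand":-0.1,"tx":0,"ty":-1,"tz":10,"turn":0},{"hand":-0.1,"tx":0,"ty":-1,"tz":10,"turn":0},{"hand":-0.1,"tx":0,"ty":-1,"tz":10,"turn":0},{"hand":-0.9,"tx":0,"ty":-1,"tz":10,"turn":0},{"hand":-0.9,"tx":0,"ty":-1,"tz":10,"turn":0},{"hand":-0.9,"tx":0,"ty":-1,"tz":10,"turn":0},{"hand":-0.9,"tx":0,"ty":-1,"tz":10,"turn":0}]' | tail -3; python3 st.py 572.2,-101.1,41
```

```text
contact_force: [-1.5, 5.1, 1.5]
opening: 13.4
gripper_force: 58.6
13.35 [ 570.8 -100.    40.1] xang 2.0 open 13.4 F [-1.5  5.1  1.5] q7 -86.1
572.2,-101.1,41 -> cm [ 0.13  0.11 -0.09]
```

```bash
python3 -m jog '[{"hand":-0.9,"tx":0.2,"ty":0,"tz":-0.5,"turn":0},{"hand":-0.9,"tx":0.5,"ty":0,"tz":-1.0,"turn":0},{"hand":-0.9,"tx":0.8,"ty":0,"tz":-1.5,"turn":0},{"hand":-0.9,"tx":1.15,"ty":0,"tz":-1.9,"turn":0},{"hand":-0.9,"tx":1.55,"ty":0,"tz":-2.3,"turn":0},{"hand":-0.9,"tx":2.0,"ty":0,"tz":-2.65,"turn":0},{"hand":-0.9,"tx":2.5,"ty":0,"tz":-2.9,"turn":0},{"hand":-0.9,"tx":3.0,"ty":0,"tz":-3.15,"turn":0},{"hand":-0.9,"tx":3.5,"ty":0,"tz":-3.3,"turn":0},{"hand":-0.9,"tx":4.1,"ty":0,"tz":-3.4,"turn":0}]' | tail -3; python3 -m jog '[{"hand":-0.9,"tx":0.6,"ty":0,"tz":0,"turn":0},{"hand":-0.9,"tx":1.2,"ty":0,"tz":0,"turn":0},{"hand":-0.9,"tx":1.5,"ty":0,"tz":0,"turn":0},{"hand":-0.9,"tx":1.5,"ty":0,"tz":0,"turn":0}]' | tail -3; python3 st.py
```

```text
contact_force: [-14.1, 7.0, 20.3]
opening: 10.5
gripper_force: 62.8
contact_force: [-0.5, -0.3, 0.1]
opening: 4.3
gripper_force: 0.0
14.75 [627.  -99.7  73.4] xang 2.0 open 4.3 F [-0.5 -0.3  0.1] q7 -86.6
```

```bash
python3 -m jog '[{"hand":-1,"tx":0,"ty":0,"tz":-4,"turn":0},{"hand":-1,"tx":-3,"ty":0,"tz":-6,"turn":0},{"hand":-1,"tx":-7,"ty":0,"tz":-6,"turn":0},{"hand":-1,"tx":-7,"ty":0,"tz":-2,"turn":0},{"hand":-1,"tx":-7,"ty":0,"tz":0,"turn":0},{"hand":-1,"tx":-7,"ty":0,"tz":0.1,"turn":0},{"hand":-1,"tx":-5,"ty":0,"tz":0.1,"turn":0},{"hand":-1,"tx":-3.5,"ty":0,"tz":0.1,"turn":0},{"hand":-1,"tx":-2.4,"ty":0,"tz":0.1,"turn":0},{"hand":-1,"tx":-1.8,"ty":0,"tz":0.1,"turn":0}]' | tail -3; python3 st.py
```

```text
contact_force: [-23.2, 0.7, 18.0]
opening: 0.3
gripper_force: 11.7
15.75 [608.1 -99.8  73. ] xang 2.0 open 0.3 F [-23.2   0.7  18. ] q7 -86.3
```

```bash
python3 -m jog '[{"hand":-1,"tx":-2,"ty":0,"tz":0,"turn":0},{"hand":-1,"tx":-3,"ty":0,"tz":-4,"turn":-0.15},{"hand":-1,"tx":-5,"ty":3,"tz":-8,"turn":-0.3},{"hand":-1,"tx":-11,"ty":10,"tz":-8,"turn":-0.45},{"hand":-1,"tx":-11,"ty":10,"tz":-8,"turn":-0.6},{"hand":-1,"tx":-11,"ty":10,"tz":-8,"turn":-0.75},{"hand":-1,"tx":-11,"ty":10,"tz":-8,"turn":-0.9},{"hand":-1,"tx":-11,"ty":10,"tz":-8,"turn":-1.05},{"hand":-1,"tx":-11,"ty":10,"tz":-8,"turn":-1.2},{"hand":-1,"tx":-11,"ty":10,"tz":-8,"turn":-1.35}]' | tail -3; python3 -m jog '[{"hand":-1,"tx":0,"ty":0,"tz":0,"turn":-0.15},{"hand":-1,"tx":0,"ty":0,"tz":0,"turn":-0.185},{"hand":-1,"tx":0,"ty":0,"tz":0,"turn":-0.185},{"hand":-1,"tx":0,"ty":0,"tz":0,"turn":-0.185}]' | tail -3; python3 st.py
python3 - <<'E'
from h import *
ps=[viewer.capture("top"),viewer.capture("side")]
B=[[(np.round(c,1).tolist(),int(a)) for c,a in blobs(orange(p),3) if 200<c[0]<440 and 130<c[1]<340] for p in ps]
print(B[0]);print(B[1])
for p in ps: print(np.round([px(p,q) for q in tabs([672.4,-96.7,.044,1.57,1.57,1.57])],1).tolist())
cv2.imwrite("pics/b1.png",np.hstack([cv2.resize(p["img"][y:y+200,x:x+200],(400,400)) for p,x,y in((ps[0],220,110),(ps[1],200,160))]))
E
```

```text
contact_force: [0.3, -0.5, -0.6]
opening: -0.2
gripper_force: 0.0
contact_force: [0.6, 0.1, -0.9]
opening: 0.2
gripper_force: 0.0
17.15 [ 502.1 -203.5  152.8] xang 88.7 open 0.2 F [ 0.6  0.1 -0.9] q7 12.8
[([385.0, 143.0], 3), ([389.0, 144.0], 3), ([394.0, 145.0], 3), ([387.9, 148.7], 19), ([433.0, 146.7], 3), ([407.7, 153.5], 35), ([433.5, 151.0], 4), ([327.0, 158.5], 40), ([424.6, 154.7], 7), ([432.6, 156.2], 8), ([256.2, 162.7], 13), ([387.0, 159.0], 3), ([391.0, 160.0], 3), ([397.0, 161.0], 3), ([403.5, 162.6], 8), ([409.7, 163.7], 3), ([391.0, 165.0], 3), ([414.2, 165.0], 6), ([398.0, 166.7], 3), ([414.0, 170.7], 3), ([287.3, 174.0], 3), ([332.0, 174.2], 12), ([383.8, 174.2], 10), ([291.5, 174.0], 4), ([402.5, 180.4], 52), ([378.6, 182.0], 7), ([408.3, 189.2], 11), ([411.5, 194.1], 8), ([408.7, 196.3], 3), ([421.1, 197.3], 9), ([430.1, 199.8], 8), ([407.7, 207.4], 18), ([421.0, 203.0], 3), ([420.8, 205.4], 5), ([428.0, 207.0], 3), ([364.3, 212.7], 6), ([406.6, 225.4], 28), ([363.7, 219.0], 3), ([424.5, 222.2], 4), ([424.0, 226.8], 5), ([362.4, 229.0], 5), ([349.3, 328.5], 360), ([405.2, 246.8], 22), ([404.3, 262.0], 28), ([353.7, 261.7], 3), ([403.3, 278.4], 24), ([402.4, 293.8], 19), ([401.1, 316.6], 43), ([337.3, 323.3], 3), ([336.8, 330.2], 5), ([373.8, 334.4], 5), ([339.3, 336.0], 3), ([335.5, 337.0], 6)]
[([343.0, 188.9], 77), ([334.2, 208.1], 30), ([356.8, 236.4], 38), ([248.0, 252.5], 18), ([227.3, 271.0], 24), ([373.8, 296.9], 27), ([230.2, 302.8], 16)]
[[256.4, 161.8], [324.0, 158.1], [291.0, 173.9]]
[[343.2, 188.7], [355.7, 232.5], [333.9, 209.2]]
```

View pics/b1.png

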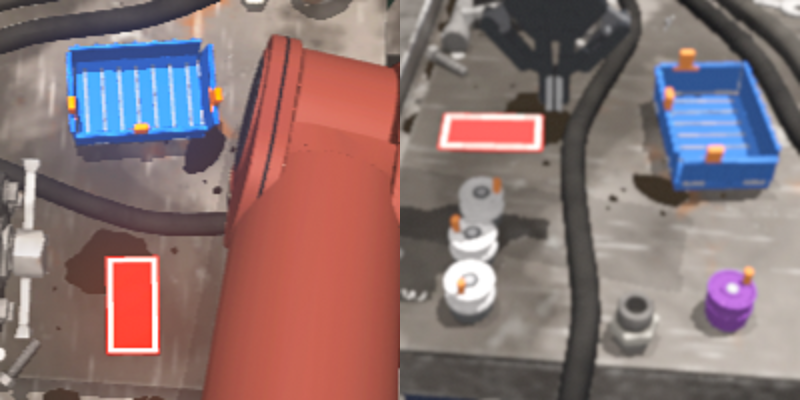

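```bash
python3 -m jog '[{"hand":-1,"tx":-1,"ty":5,"tz":0,"turn":-0.06},{"hand":-1,"tx":-2,"ty":10,"tz":0,"turn":-0.06},{"hand":-1,"tx":-2.8,"ty":15.4,"tz":2,"turn":-0.06},{"hand":-1,"tx":-2.8,"ty":15.4,"tz":6,"turn":-0.06},{"hand":-1,"tx":-2.8,"ty":15.4,"tz":8.1,"turn":-0.06},{"hand":-1,"tx":-2.8,"ty":15.4,"tz":8.1,"turn":-0.06},{"hand":-1,"tx":-2.8,"ty":15.4,"tz":8.1,"turn":-0.06}]' | tail -3; python3 st.py 657,-195,72 657,-184,72
```

```text
contact_force: [0.0, -0.9, 1.2]
opening: 0.1
gripper_force: 0.0
17.95 [ 655.4 -234.7   71.9] xang 92.2 open 0.1 F [ 0.  -0.9  1.2] q7 11.7
657,-195,72 -> cm [ 3.96  0.31 -0.01]
657,-184,72 -> cm [ 5.06  0.35 -0.01]
```

```bash
python3 -m jog '[{"hand":-1,"tx":2,"ty":0.2,"tz":0,"turn":0},{"hand":-1,"tx":3.5,"ty":0.2,"tz":0,"turn":0},{"hand":-1,"tx":4.2,"ty":0.2,"tz":0,"turn":0},{"hand":-1,"tx":4.7,"ty":0.2,"tz":0,"turn":0},{"hand":-1,"tx":5.1,"ty":0.2,"tz":0,"turn":0},{"hand":-1,"tx":5.1,"ty":0.2,"tz":0,"turn":0}]' | tail -3; python3 st.py;  python3 -m jog '[{"hand":-1,"tx":-2,"ty":0,"tz":0,"turn":0},{"hand":-1,"tx":-4,"ty":0,"tz":-2,"turn":0},{"hand":-1,"tx":-4,"ty":0,"tz":-6,"turn":0},{"hand":-1,"tx":-4,"ty":-5,"tz":-8,"turn":0.04},{"hand":-1,"tx":-4,"ty":-10,"tz":-8,"turn":0.04},{"hand":-1,"tx":-4,"ty":-15,"tz":-8,"turn":0.04},{"hand":-1,"tx":-4,"ty":-15,"tz":-8,"turn":0.04}]' | tail -1
python3 - <<'E'
from h import *
ps=[viewer.capture("side")]
for p in ps:
 print([(np.round(c,1).tolist(),int(a)) for c,a in blobs(orange(p),3) if 200<c[0]<440 and 130<c[1]<340])
E
python3 st.py
```

```text
contact_force: [1.7, -2.8, 3.6]
opening: -0.2
gripper_force: 1.9
18.55 [ 655.8 -185.5   72.5] xang 92.1 open -0.2 F [ 1.7 -2.8  3.6] q7 7.3
gripper_force: 0.0
[([343.0, 189.0], 78), ([334.2, 208.1], 30), ([355.7, 232.4], 49), ([248.2, 251.0], 24), ([227.4, 272.1], 21), ([373.8, 296.9], 27), ([230.2, 302.8], 16)]
19.3 [ 503.2 -230.6  151.4] xang 89.7 open 0.4 F [ 0.9 -0.3 -0. ] q7 16.2
```

Run:
```python
from h import *
ps=[viewer.capture("top"),viewer.capture("side")]
C=[(434.6,-214.4),(431.8,-268.3),(433.4,-320.4)]
for a,b,c in zip([(344.5,253.5),(367.5,268.2),(401.5,262.2)],[(248.2,251),(227.2,271),(230.2,302.8)],C):
    X,e=tri(ps,(a,b),[430,-260,45]); print(np.round(X,1),round(e,1),"side@46",np.round(w(ps[1],b,46),1),"top@48",np.round(w(ps[0],a,48),1),"rel ang",round(np.degrees(np.arctan2(X[1]-c[1],X[0]-c[0]))),round(np.hypot(X[1]-c[1],X[0]-c[0]),1))
# hub (side view) check
for c in C: print(np.round(px(ps[1],[*c,36]),1))
cv2.imwrite("pics/p1.png",cv2.resize(ps[1]["img"][240:330,205:275],(560,600*90*560//(70*600))[:2],interpolation=2)[:600]) if 0 else None
```

```text
[ 448.4 -212.6   44.8] 0.5 side@46 [ 449.4 -213.7   46. ] top@48 [ 447.  -212.3   48. ] rel ang 7 13.9
[ 414.9 -261.8   41.6] 0.2 side@46 [ 415.4 -266.    46. ] top@48 [ 414.9 -260.6   48. ] rel ang 159 18.1
[ 427.6 -335.3   43.4] 0.1 side@46 [ 428.1 -337.3   46. ] top@48 [ 427.1 -334.1   48. ] rel ang -111 15.9
[240.6 254.9]
[236.5 275.9]
[234.7 298.7]
```

```bash
python3 -m jog '[{"hand":-1,"tx":-0.6,"ty":-5.4,"tz":3,"turn":0},{"hand":-1,"tx":-0.6,"ty":-5.4,"tz":7,"turn":0},{"hand":-1,"tx":-0.6,"ty":-5.4,"tz":9.2,"turn":0},{"hand":-1,"tx":-0.6,"ty":-5.4,"tz":9.2,"turn":0},{"hand":-1,"tx":-0.6,"ty":-5.4,"tz":9.2,"turn":0},{"hand":-1,"tx":-0.6,"ty":-5.4,"tz":9.2,"turn":0}]' | tail -3; python3 st.py 449,-236,60 449,-217,60
```

```text
contact_force: [-0.1, -0.5, 0.9]
opening: -0.2
gripper_force: 0.0
20.0 [ 454.9 -235.3   60.8] xang 90.0 open -0.2 F [-0.1 -0.5  0.9] q7 18.1
449,-236,60 -> cm [-0.07 -0.59  0.08]
449,-217,60 -> cm [ 1.83 -0.6   0.08]
```

```bash
cat > spin.py <<'E'
from h import *
import sys
cx,cy=float(sys.argv[1]),float(sys.argv[2]); fr=[]
for i in range(6):
    p=viewer.capture("side"); fr.append(p)
    u0=px(p,[cx,cy,43]); B=[c for c,a in blobs(orange(p),4) if np.hypot(*(c-u0))<15]
    o=[]
    for b in B:
        X=w(p,b,45); o.append((round(np.degrees(np.arctan2(X[1]-cy,X[0]-cx))),round(np.hypot(X[0]-cx,X[1]-cy))))
    print(i,o)
E
python3 -m jog '[{"hand":-1,"tx":0,"ty":-0.5,"tz":0,"turn":0},{"hand":-1,"tx":0,"ty":-0.5,"tz":0,"turn":0},{"hand":-1,"tx":1.0,"ty":-0.5,"tz":0,"turn":0},{"hand":-1,"tx":2.1,"ty":-0.5,"tz":0,"turn":0},{"hand":-1,"tx":2.1,"ty":-0.5,"tz":-5,"turn":0},{"hand":-1,"tx":2.1,"ty":-0.5,"tz":-6,"turn":0}]' | tail -3; python3 spin.py 434.6 -216; python3 st.py
```

```text
contact_force: [0.3, -0.6, 0.3]
opening: -0.1
gripper_force: 0.0
0 [(-120, 18)]
1 [(-88, 18)]
2 [(-58, 17)]
3 [(-21, 15)]
4 [(33, 16)]
5 [(69, 17)]
20.9 [ 447.5 -213.7  118.3] xang 89.9 open 0.1 F [-0.4  0.6 -0.3] q7 17.7
```

```bash
python3 -m jog '[{"hand":-1,"tx":-5,"ty":-2,"tz":0,"turn":0},{"hand":-1,"tx":-7.3,"ty":-2.9,"tz":0,"turn":0},{"hand":-1,"tx":-7.3,"ty":-2.9,"tz":0,"turn":0},{"hand":-1,"tx":-7.3,"ty":-2.9,"tz":0,"turn":0}]' | tail -1; python3 st.py 418,-286,60
python3 - <<'E'
from h import *
p=viewer.capture("side"); print([(np.round(c,1).tolist(),np.round(w(p,c,45)[:2],1).tolist()) for c,a in blobs(orange(p),3) if 200<c[0]<280])
E
```

```text
gripper_force: 0.0
21.3 [ 418.4 -287.1  118.4] xang 89.8 open 0.1 F [0.1 1.  0.1] q7 27.0
418,-286,60 -> cm [ 0.1  -0.03  5.84]
[([204.2, 0.8], [10.9, 2093.0]), ([216.0, 0.7], [84.8, 2106.4]), ([220.0, 0.3], [108.9, 2120.2]), ([238.0, 0.0], [223.2, 2145.2]), ([224.3, 4.1], [149.6, 2007.5]), ([219.2, 5.5], [123.6, 1962.8]), ([209.7, 7.7], [74.3, 1894.9]), ([235.5, 70.7], [332.4, 789.8]), ([228.8, 75.0], [311.8, 740.3]), ([247.3, 248.1], [447.1, -204.6]), ([227.0, 270.1], [414.6, -262.9]), ([230.1, 302.5], [427.7, -335.8])]
```

```bash
python3 -m jog '[{"hand":-1,"tx":0,"ty":0,"tz":3,"turn":0},{"hand":-1,"tx":0,"ty":0,"tz":5.8,"turn":0},{"hand":-1,"tx":0,"ty":0,"tz":5.8,"turn":0},{"hand":-1,"tx":0,"ty":0,"tz":5.8,"turn":0},{"hand":-1,"tx":0.9,"ty":0,"tz":5.8,"turn":0},{"hand":-1,"tx":2.0,"ty":0,"tz":5.8,"turn":0},{"hand":-1,"tx":2.0,"ty":0,"tz":1,"turn":0},{"hand":-1,"tx":2.0,"ty":0,"tz":0,"turn":0}]' | tail -3; python3 spin.py 431.5 -268.8; python3 st.py 403,-333,60
```

```text
contact_force: [0.5, -0.7, 0.5]
opening: -0.0
gripper_force: 0.0
0 [(87, 16)]
1 [(86, 15)]
2 [(85, 15)]
3 [(86, 15)]
4 [(85, 14)]
5 [(87, 15)]
22.45 [ 418.5 -266.7  118.6] xang 89.9 open 0.0 F [-0.9  0.6 -0.5] q7 25.2
403,-333,60 -> cm [-6.64 -1.53  5.85]
```

```bash
python3 -m jog '[{"hand":-1,"tx":1.1,"ty":-1.2,"tz":0,"turn":0},{"hand":-1,"tx":1.1,"ty":-1.2,"tz":3,"turn":0},{"hand":-1,"tx":1.1,"ty":-1.2,"tz":5.8,"turn":0},{"hand":-1,"tx":1.1,"ty":-1.2,"tz":5.8,"turn":0},{"hand":-1,"tx":1.1,"ty":-0.2,"tz":5.8,"turn":0},{"hand":-1,"tx":1.1,"ty":0.8,"tz":5.8,"turn":0},{"hand":-1,"tx":1.1,"ty":0.8,"tz":1,"turn":0},{"hand":-1,"tx":1.1,"ty":0.8,"tz":0,"turn":0}]' | tail -3; python3 spin.py 431.5 -268.8; python3 st.py 403,-333,60
```

```text
contact_force: [-0.1, -0.6, 0.5]
opening: -0.1
gripper_force: 0.0
0 [(-29, 15)]
1 [(-28, 15)]
2 [(-27, 14)]
3 [(-27, 14)]
4 [(-27, 14)]
5 [(-27, 14)]
23.55 [ 426.8 -256.   118.8] xang 89.9 open -0.2 F [ 0.1 -0.4 -1. ] q7 23.5
403,-333,60 -> cm [-7.71 -2.36  5.87]
```

```bash
python3 -m jog '[{"hand":-1,"tx":-4,"ty":-1.2,"tz":0,"turn":0},{"hand":-1,"tx":-7.7,"ty":-2.4,"tz":0,"turn":0},{"hand":-1,"tx":-7.7,"ty":-2.4,"tz":1,"turn":0},{"hand":-1,"tx":-7.7,"ty":-2.4,"tz":4,"turn":0},{"hand":-1,"tx":-7.7,"ty":-2.4,"tz":5.8,"turn":0},{"hand":-1,"tx":-7.7,"ty":-2.4,"tz":5.8,"turn":0},{"hand":-1,"tx":-7.7,"ty":-1.4,"tz":5.8,"turn":0},{"hand":-1,"tx":-7.7,"ty":-0.2,"tz":5.8,"turn":0},{"hand":-1,"tx":-7.7,"ty":-0.2,"tz":1,"turn":0},{"hand":-1,"tx":-7.7,"ty":-0.2,"tz":0,"turn":0}]' | tail -3; python3 spin.py 433.4 -321.5; python3 st.py
```

```text
contact_force: [1.2, -1.1, 0.1]
opening: -0.1
gripper_force: 0.0
0 [(125, 16)]
1 [(157, 17)]
2 [(-167, 17)]
3 [(-123, 17)]
4 [(-89, 16)]
5 [(-56, 16)]
24.85 [ 424.7 -332.8  118.6] xang 89.9 open 0.1 F [-0.2 -0.1  0.1] q7 30.8
```

```bash
python3 -m jog '[{"hand":1,"tx":3,"ty":0,"tz":-3,"turn":0},{"hand":1,"tx":6.4,"ty":0.7,"tz":-3,"turn":0},{"hand":1,"tx":6.4,"ty":0.7,"tz":-3,"turn":0},{"hand":1,"tx":6.4,"ty":0.7,"tz":-3,"turn":0},{"hand":1,"tx":6.4,"ty":0.7,"tz":-3,"turn":0}]' | tail -3; python3 st.py 431.5,-268.8,28
cat > ov.py <<'E'
from h import *
import sys
p=viewer.capture("side"); x0,y0,wd,ht=[int(v) for v in sys.argv[2].split(",")]; k=int(min(780/wd,580/ht))
im=cv2.resize(p["img"][y0:y0+ht,x0:x0+wd],None,fx=k,fy=k,interpolation=cv2.INTER_CUBIC)
for a in sys.argv[3:]:
    cx,cy,b=[float(v) for v in a.split(",")]
    P=np.array([(px(p,[cx+21*np.cos(t),cy+21*np.sin(t),b+36])-[x0,y0]+.5)*k for t in np.linspace(0,6.28,40)],np.int32)
    cv2.polylines(im,[P],False,(0,255,0),1)
cv2.imwrite(sys.argv[1],im)
E
python3 ov.py pics/o1.png 200,235,90,85 434.6,-216,0 431.5,-268.8,0 433.4,-321.5,0
```

```text
contact_force: [-0.8, -0.7, 0.3]
opening: 72.4
gripper_force: 0.0
25.35 [ 431.5 -269.9  148.7] xang 89.9 open 72.4 F [-0.8 -0.7  0.3] q7 24.9
431.5,-268.8,28 -> cm [ 0.11  0.02 12.07]
```

View pics/o1.png

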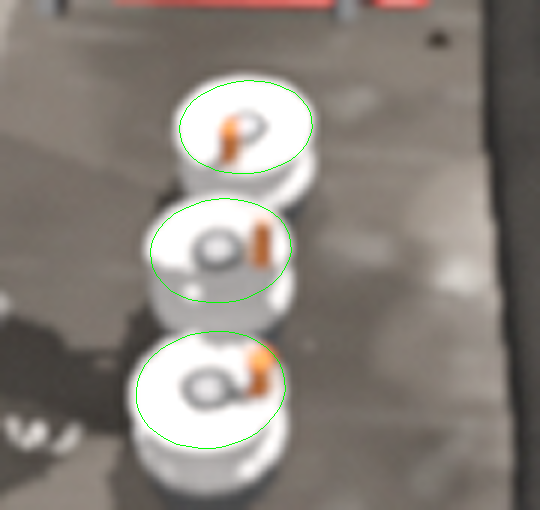

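Overlay fits all three white pulleys (hubs at crop (245,127),(217,250),(207,388)); pick the middle, binding one.

```bash
python3 -m jog '[{"hand":1,"tx":0.1,"ty":0,"tz":4,"turn":0},{"hand":1,"tx":0.1,"ty":0,"tz":8,"turn":0},{"hand":1,"tx":0.1,"ty":0,"tz":11.9,"turn":0},{"hand":1,"tx":0.1,"ty":0,"tz":11.9,"turn":0},{"hand":-0.4,"tx":0.1,"ty":0,"tz":11.9,"turn":0},{"hand":-0.4,"tx":0.1,"ty":0,"tz":11.9,"turn":0},{"hand":-0.4,"tx":0.1,"ty":0,"tz":11.9,"turn":0},{"hand":-0.4,"tx":0.1,"ty":0,"tz":11.9,"turn":0},{"hand":-0.4,"tx":0.1,"ty":0,"tz":11.9,"turn":0}]' | tail -3; python3 st.py
```

```text
contact_force: [-4.4, 1.6, 10.5]
opening: 39.9
gripper_force: 59.1
26.3 [ 432.7 -269.1   32.6] xang 89.9 open 39.9 F [-4.4  1.6 10.5] q7 22.3
```

```bash
python3 -m jog '[{"hand":-0.4,"tx":0,"ty":0,"tz":-3,"turn":0},{"hand":-0.4,"tx":0,"ty":0,"tz":-7,"turn":0},{"hand":-0.4,"tx":4,"ty":0,"tz":-8,"turn":0},{"hand":-0.4,"tx":9,"ty":0.1,"tz":-8,"turn":0},{"hand":-0.4,"tx":14,"ty":0.3,"tz":-8,"turn":0},{"hand":-0.4,"tx":18.4,"ty":0.5,"tz":-8,"turn":0},{"hand":-0.4,"tx":18.4,"ty":0.5,"tz":-8,"turn":0},{"hand":-0.4,"tx":18.4,"ty":0.5,"tz":-8,"turn":0},{"hand":-0.4,"tx":18.4,"ty":0.5,"tz":-8,"turn":0}]' | tail -3; python3 st.py 438,-85,36.5
```

```text
contact_force: [1.0, 0.5, -4.3]
opening: 40.5
gripper_force: 62.9
27.2 [437.4 -85.3 110.9] xang 89.8 open 40.5 F [ 1.   0.5 -4.3] q7 3.5
438,-85,36.5 -> cm [0.03 0.06 7.44]
```

```bash
python3 -m jog '[{"hand":-0.4,"tx":0.05,"ty":0,"tz":4,"turn":0},{"hand":-0.4,"tx":0.05,"ty":0,"tz":6.5,"turn":0},{"hand":-0.4,"tx":0.05,"ty":0,"tz":7.2,"turn":0},{"hand":-0.4,"tx":0.05,"ty":0,"tz":7.5,"turn":0},{"hand":-0.4,"tx":0.05,"ty":0,"tz":7.5,"turn":0},{"hand":-0.4,"tx":0.05,"ty":0,"tz":7.5,"turn":0}]' | tail -3; python3 st.py
```

```text
contact_force: [0.4, -0.5, -3.5]
opening: 40.2
gripper_force: 62.9
27.8 [438.3 -84.5  36.6] xang 89.8 open 40.2 F [ 0.4 -0.5 -3.5] q7 0.0
```

```bash
python3 -m jog '[{"hand":-0.4,"tx":0,"ty":0,"tz":0.1,"turn":0},{"hand":-0.4,"tx":0,"ty":0,"tz":0.2,"turn":0},{"hand":-0.4,"tx":0,"ty":0,"tz":0.2,"turn":0}]' | tail -3; python3 st.py
```

```text
contact_force: [-8.3, 0.2, 21.6]
opening: 40.1
gripper_force: 65.6
28.1 [438.5 -84.3  35.6] xang 89.9 open 40.1 F [-8.3  0.2 21.6] q7 -0.1
```

Seated. Release, lift, and go over P1.

```bash
python3 -m jog '[{"hand":-0.4,"tx":0,"ty":0,"tz":-0.1,"turn":0},{"hand":1,"tx":0,"ty":0,"tz":-0.1,"turn":0},{"hand":1,"tx":0,"ty":0,"tz":-0.1,"turn":0},{"hand":1,"tx":0,"ty":0,"tz":-0.1,"turn":0},{"hand":1,"tx":0,"ty":0,"tz":-0.1,"turn":0},{"hand":1,"tx":0,"ty":0,"tz":-4,"turn":0},{"hand":1,"tx":0,"ty":0,"tz":-8,"turn":0},{"hand":1,"tx":-5,"ty":-0.2,"tz":-11,"turn":0},{"hand":1,"tx":-10,"ty":-0.4,"tz":-11,"turn":0},{"hand":1,"tx":-13.1,"ty":-0.4,"tz":-11,"turn":0}]' | tail -1;  python3 -m jog '[{"hand":1,"tx":0,"ty":0,"tz":0,"turn":0},{"hand":1,"tx":0,"ty":0,"tz":0,"turn":0}]' | tail -1;python3 st.py 434.6,-215.5,29
python3 ov.py pics/o2.png 200,200,110,110 438,-84.5,3 434.6,-216,0 433.4,-321.5,0
```

```text
gripper_force: 0.0
gripper_force: 0.0
29.3 [ 432.9 -215.3  143.2] xang 89.8 open 85.5 F [-0.2  0.3 -0.3] q7 19.4
434.6,-215.5,29 -> cm [-0.03  0.17 11.42]
```

View pics/o2.png

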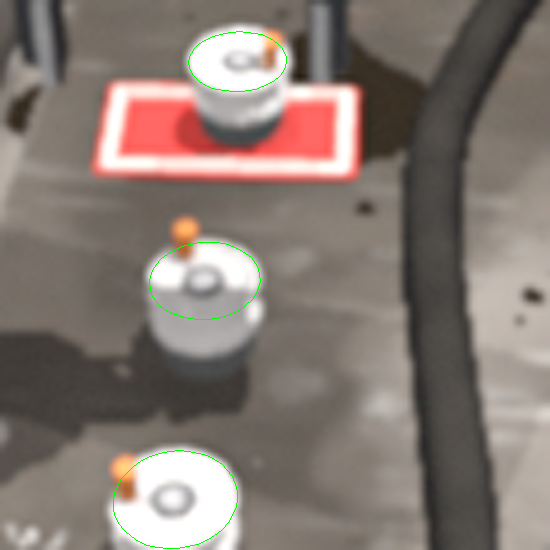

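```bash
python3 -m jog '[{"hand":1,"tx":0,"ty":0.15,"tz":4,"turn":0},{"hand":1,"tx":0,"ty":0.15,"tz":8,"turn":0},{"hand":1,"tx":0,"ty":0.15,"tz":11.2,"turn":0},{"hand":1,"tx":0,"ty":0.15,"tz":11.2,"turn":0},{"hand":-0.4,"tx":0,"ty":0.15,"tz":11.2,"turn":0},{"hand":-0.4,"tx":0,"ty":0.15,"tz":11.2,"turn":0},{"hand":-0.4,"tx":0,"ty":0.15,"tz":11.2,"turn":0},{"hand":-0.4,"tx":0,"ty":0.15,"tz":11.2,"turn":0},{"hand":-0.4,"tx":0,"ty":0.15,"tz":11.2,"turn":0}]' | tail -3; python3 st.py; python3 -m jog '[{"hand":-0.4,"tx":0,"ty":0,"tz":-4,"turn":0},{"hand":-0.4,"tx":0,"ty":0,"tz":-9,"turn":0},{"hand":-0.4,"tx":3,"ty":4,"tz":-11,"turn":-0.046},{"hand":-0.4,"tx":6,"ty":8,"tz":-11,"turn":-0.046},{"hand":-0.4,"tx":9,"ty":12,"tz":-11,"turn":-0.046},{"hand":-0.4,"tx":12,"ty":16,"tz":-11,"turn":-0.046},{"hand":-0.4,"tx":15.3,"ty":20,"tz":-11,"turn":-0.046},{"hand":-0.4,"tx":15.3,"ty":23.6,"tz":-11,"turn":-0.046},{"hand":-0.4,"tx":15.3,"ty":23.6,"tz":-11,"turn":-0.046},{"hand":-0.4,"tx":15.3,"ty":23.6,"tz":-11,"turn":-0.046}]' | tail -3; python3 st.py 670.9,-61.7,43
```

```text
contact_force: [-3.6, 2.0, 13.2]
opening: 40.0
gripper_force: 59.0
30.25 [ 435.5 -215.1   33.5] xang 89.9 open 40.0 F [-3.6  2.  13.2] q7 16.3
contact_force: [-0.8, 0.5, -3.5]
opening: 39.7
gripper_force: 63.5
31.25 [671.  -61.8 141. ] xang 92.6 open 39.7 F [-0.8  0.5 -3.5] q7 -3.4
670.9,-61.7,43 -> cm [0.01 0.   9.8 ]
```

```bash
python3 -m jog '[{"hand":-0.4,"tx":0,"ty":0,"tz":4,"turn":0},{"hand":-0.4,"tx":0,"ty":0,"tz":7,"turn":0},{"hand":-0.4,"tx":0,"ty":0,"tz":9,"turn":0},{"hand":-0.4,"tx":0,"ty":0,"tz":9.5,"turn":0},{"hand":-0.4,"tx":0,"ty":0,"tz":9.7,"turn":0},{"hand":-0.4,"tx":0,"ty":0,"tz":9.7,"turn":0}]' | tail -3; python3 st.py
```

```text
contact_force: [0.6, 0.7, -3.4]
opening: 39.9
gripper_force: 63.8
31.85 [671.3 -62.6  46. ] xang 92.5 open 39.9 F [ 0.6  0.7 -3.4] q7 -5.1
```

```bash
python3 -m jog '[{"hand":-0.4,"tx":0,"ty":0,"tz":0.1,"turn":0},{"hand":-0.4,"tx":0,"ty":0,"tz":0.2,"turn":0},{"hand":-0.4,"tx":0,"ty":0,"tz":0.25,"turn":0},{"hand":-0.4,"tx":0,"ty":0,"tz":0.25,"turn":0}]' | tail -3; python3 st.py
```

```text
contact_force: [-3.0, -0.4, 5.6]
opening: 40.0
gripper_force: 64.6
32.25 [671.7 -62.2  43.7] xang 92.5 open 40.0 F [-3.  -0.4  5.6] q7 -5.1
```

```bash
python3 -m jog '[{"hand":0.3,"tx":0,"ty":0,"tz":0,"turn":0},{"hand":0.3,"tx":0,"ty":0,"tz":0,"turn":0},{"hand":0.3,"tx":0,"ty":0,"tz":0,"turn":0},{"hand":0.3,"tx":0,"ty":0,"tz":-4,"turn":0},{"hand":0.3,"tx":0,"ty":0,"tz":-8,"turn":0},{"hand":0.3,"tx":0,"ty":0,"tz":-11,"turn":0},{"hand":1,"tx":-3.5,"ty":-3.5,"tz":-11,"turn":0},{"hand":1,"tx":-7,"ty":-7,"tz":-11,"turn":0},{"hand":1,"tx":-10.5,"ty":-10.5,"tz":-11,"turn":0},{"hand":1,"tx":-14,"ty":-14,"tz":-11,"turn":0}]' | tail -3;  python3 -m jog '[{"hand":1,"tx":-3.5,"ty":-3.5,"tz":0,"turn":0},{"hand":1,"tx":-7,"ty":-7,"tz":0,"turn":0},{"hand":1,"tx":-10.8,"ty":-10.9,"tz":0,"turn":0},{"hand":1,"tx":-10.8,"ty":-10.9,"tz":0,"turn":0},{"hand":1,"tx":-10.8,"ty":-10.9,"tz":0,"turn":0}]' | tail -1;python3 st.py 433.4,-321,29
python3 ov.py pics/o3.png 200,180,200,150 438,-84.5,3 671,-62,10 433.4,-321.5,0
```

```text
contact_force: [0.5, -1.3, 0.2]
opening: 85.6
gripper_force: 0.0
gripper_force: 0.0
33.75 [ 432.1 -322.3  152.2] xang 92.3 open 85.4 F [0.6 0.4 0.4] q7 31.6
433.4,-321,29 -> cm [ 0.13  0.13 12.32]
```

View pics/o3.png

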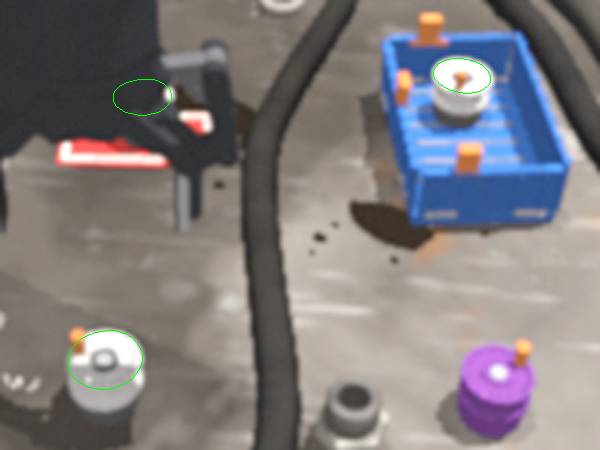

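P1 stands in the crate (crop (462,78)), walls upright, P3 unmoved at (105,360). Picking P3.

```bash
python3 -m jog '[{"hand":1,"tx":0.1,"ty":0.1,"tz":4,"turn":0},{"hand":1,"tx":0.1,"ty":0.1,"tz":8,"turn":0},{"hand":1,"tx":0.1,"ty":0.1,"tz":12.1,"turn":0},{"hand":1,"tx":0.1,"ty":0.1,"tz":12.1,"turn":0},{"hand":-0.4,"tx":0.1,"ty":0.1,"tz":12.1,"turn":0},{"hand":-0.4,"tx":0.1,"ty":0.1,"tz":12.1,"turn":0},{"hand":-0.4,"tx":0.1,"ty":0.1,"tz":12.1,"turn":0},{"hand":-0.4,"tx":0.1,"ty":0.1,"tz":12.1,"turn":0},{"hand":-0.4,"tx":0.1,"ty":0.1,"tz":12.1,"turn":0}]' | tail -3; python3 st.py; python3 -m jog '[{"hand":-0.4,"tx":0,"ty":0,"tz":-4,"turn":0},{"hand":-0.4,"tx":0,"ty":0,"tz":-9,"turn":0},{"hand":-0.4,"tx":3,"ty":4,"tz":-11,"turn":0},{"hand":-0.4,"tx":6,"ty":8,"tz":-11,"turn":0},{"hand":-0.4,"tx":9,"ty":12,"tz":-11,"turn":0},{"hand":-0.4,"tx":12,"ty":16,"tz":-11,"turn":0},{"hand":-0.4,"tx":15,"ty":20,"tz":-11,"turn":0},{"hand":-0.4,"tx":17.9,"ty":24.7,"tz":-11,"turn":0},{"hand":-0.4,"tx":17.9,"ty":24.7,"tz":-11,"turn":0},{"hand":-0.4,"tx":17.9,"ty":24.7,"tz":-11,"turn":0}]' | tail -3; python3 st.py 673.9,-131.7,43.5
```

```text
contact_force: [-4.1, 2.4, 10.9]
opening: 40.2
gripper_force: 59.1
34.7 [ 435.1 -320.6   33.4] xang 92.5 open 40.2 F [-4.1  2.4 10.9] q7 29.0
contact_force: [-0.8, -0.3, -3.7]
opening: 39.7
gripper_force: 63.1
35.7 [ 674.2 -127.2  141.2] xang 92.8 open 39.7 F [-0.8 -0.3 -3.7] q7 2.6
673.9,-131.7,43.5 -> cm [-0.46 -0.06  9.77]
```

```bash
python3 -m jog '[{"hand":-0.4,"tx":-0.4,"ty":-0.1,"tz":4,"turn":0},{"hand":-0.4,"tx":-0.4,"ty":-0.1,"tz":7,"turn":0},{"hand":-0.4,"tx":-0.4,"ty":-0.1,"tz":9,"turn":0},{"hand":-0.4,"tx":-0.4,"ty":-0.1,"tz":9.5,"turn":0},{"hand":-0.4,"tx":-0.4,"ty":-0.1,"tz":9.8,"turn":0},{"hand":-0.4,"tx":-0.4,"ty":-0.1,"tz":9.9,"turn":0},{"hand":-0.4,"tx":-0.4,"ty":-0.1,"tz":9.9,"turn":0}]' | tail -3; python3 st.py
```

```text
contact_force: [-2.5, -1.4, 1.5]
opening: 39.6
gripper_force: 63.7
36.4 [ 672.8 -134.9   43.7] xang 92.5 open 39.6 F [-2.5 -1.4  1.5] q7 1.4
```

```bash
python3 -m jog '[{"hand":-0.4,"tx":0,"ty":0,"tz":0.05,"turn":0},{"hand":0.3,"tx":0,"ty":0,"tz":0.05,"turn":0},{"hand":0.3,"tx":0,"ty":0,"tz":0.05,"turn":0},{"hand":0.3,"tx":0,"ty":0,"tz":0.05,"turn":0},{"hand":0.3,"tx":0,"ty":0,"tz":-4,"turn":0},{"hand":0.3,"tx":0,"ty":0,"tz":-8,"turn":0},{"hand":0.3,"tx":0,"ty":0,"tz":-12,"turn":0},{"hand":0.3,"tx":-5,"ty":-4,"tz":-14,"turn":0},{"hand":0.3,"tx":-10,"ty":-8,"tz":-16,"turn":0},{"hand":0.3,"tx":-15,"ty":-12,"tz":-16,"turn":0}]' | tail -1;  python3 -m jog '[{"hand":0.3,"tx":-4,"ty":-3,"tz":-2,"turn":0},{"hand":0.3,"tx":-8,"ty":-6,"tz":-4,"turn":0},{"hand":0.3,"tx":-12,"ty":-6,"tz":-4,"turn":0},{"hand":0.3,"tx":-16,"ty":-6,"tz":-4,"turn":0},{"hand":0.3,"tx":-16,"ty":-6,"tz":-4,"turn":0},{"hand":0.3,"tx":-16,"ty":-6,"tz":-4,"turn":0}]' | tail -1; python3 st.py
python3 - <<'E'
from h import *
ps=[viewer.capture("top"),viewer.capture("side")]
cv2.imwrite("pics/fin.png",np.hstack([cv2.resize(p["img"][y:y+200,x:x+200],(400,400)) for p,x,y in((ps[0],220,110),(ps[1],200,160))]))
print([(np.round(c,1).tolist(),int(a)) for c,a in blobs(orange(ps[1]),3) if 240<c[0]<400 and 150<c[1]<310])
E
```

```text
gripper_force: 0.0
gripper_force: 0.0
38.0 [ 533.4 -414.7  236.5] xang 92.4 open 55.7 F [-0.1  0.8  0. ] q7 32.5
[([345.1, 185.7], 18), ([360.3, 229.1], 14), ([373.8, 296.9], 27)]
```

View pics/fin.png

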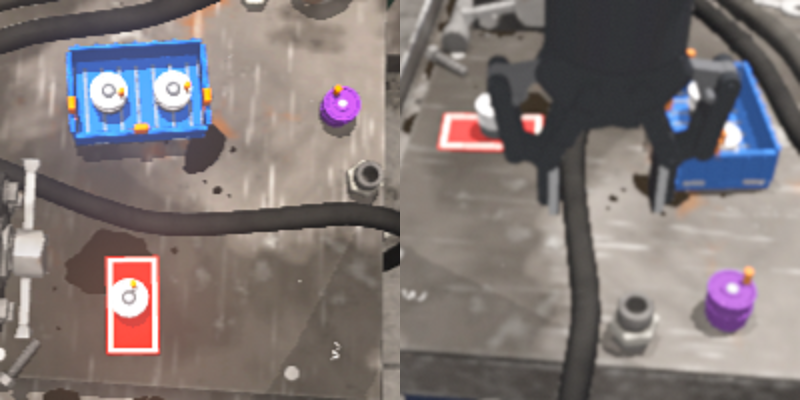

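Top view: both free pulleys stand in the crate, the binding one on the mat, and the three tabs at (256,162), (324,158) and (291,174) match upright walls. Handing in.

```bash
python3 -c "
from cell import manip; print(manip.finish_job())"
```

```text
the job is handed in; nothing more can be done
None
```

The job is handed in, with no verdict returned: the crate's left, right and front walls are up, both free-running pulleys stand in the crate, the one binding pulley stands on the red mat (only three pulleys were present), and the adapter and torch were not touched.

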